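# Load the relay carrier and hang the check gauges away

## Robot

A 6-joint arm with a two-finger parallel gripper is mounted at the origin on the work surface. World frame = base frame: x ahead of the robot, y to its left, z up, the work surface at z = 0. Lengths are in mm, angles in rad, forces in N, time in s.
With the tool pointing down it reaches from about 350 to 875 mm from the base axis. Payload 4.2 kg.
Tool frame: the origin (TCP) lies between the finger pads; the fingertips stand 25 mm ahead of it and the grasp point (between the pads) lies 6 mm ahead of it; z points along the fingers, y is the line along which they close (so a half turn about z gives the same grasp; the last joint's range is limited). The gripper opens to 85 mm and grips with 20 to 120 N. Pads are 22 mm wide; open, the fingers measure 114 mm over their backs; the gripper's body (76 mm by 85 mm) begins 54 mm behind the grasp point. The pads swing forward as they close: fully open they stand 13 mm farther back than shut.
Start: joints at [1.439, 0.385, 0.008, 0, -1.194, -0.259], TCP at [238.047, 577.869, 256.312] pointing down, gripper open.
Joint ranges: [-3.14, 3.14], [-1.21, 2.06], [-1.07, 1.41], [-3.16, 2.05], [-2.99, -0.16], [-3.1, 3.1]. Speed limits (rad/s): [2.79, 2.79, 3.14, 3.14, 3.14, 3.14].

## Interface

Orientations are given as a unit quaternion [x, y, z, w].
In Python, from bench import arm gives the robot as it stands.
- The arm moves only by the shell command python3 -m pendant 'ROWS'. ROWS is JSON, a list of rows, each a list of 7 numbers: the shift along the tool's x, y, z in m, then the turn, a rotation vector about the tool's x, y, z in degrees, then the finger opening in m, from 0 to 0.0854. In form: [[x, y, z, wx, wy, wz, fingers], ...]. A call has 1 to 12 rows; each row shifts and turns the commanded pose from where the row before left it, along the tool's axes as they then stand; what a row does not reach is not made up. A row lasts 1/10 s, in which the tool goes at most 50 mm and 8.59 degrees, less where a joint would pass 70% of its speed; a pose out of reach is approached as far as the arm can. A call is refused whole if a number of a shift passes 0.05 or a number of a turn 8.59, either way. A call with a gripper value outside its range is refused whole. The fingers move at their own pace and stop on an object; the grip force is fixed at half the most. Time passes only in rows, so rows that do not move let the fingers close. It gives the time, the measured TCP pose, the force, the opening and the grip force at its end, in the units of the state.
- arm.read_state(): the state, without advancing time (a new reading comes with each control period).
- arm.get_image(name): name is "side" or "top" or "wrist"; returns a dict with "image" (400x640x3 uint8, red, green, blue), "fx", "fy", "cx", "cy" (pixels), "k1" (the pictures are not rectified: a ray, as slopes to the right and down, at radius r is drawn at 1 + k1 r^2 times it, then the intrinsics apply), "xyz" and "rotation" of the camera in the world. Camera axes: x right, y down, z forward; pixel columns grow to the right and rows downward; lengths in mm; the calibration is good to about 2 mm. A picture is of the moment at which its call begins. There is no depth.
- arm.job_done(): hands the job in; it is judged then, once.
The state is a dict: "clock": time; "joints": joint angles; "joint_vel": joint speeds; "joint_efforts": joint torques, N m; "position": TCP position; "ee_rot": TCP orientation; "contact_force": force on the tool from outside, world axes, zero at the start; "wrist_torque": the same for the moment, N m; "gripper_width": finger opening in mm; "grasp_force": force on a finger pad.
Only numpy, scipy, OpenCV 4.12 (cv2) and the standard library are available. Lean on these libraries where they do the work, as an engineer would, in place of code of your own. Each camera call takes 0.05 s, during which the arm holds its last target. There are 200 camera calls.

## Task

Set up the relay test and put the gauges away: first slide the empty socket carrier along the bench (do not lift it) into the dock until it lies flush against both stop rails, then plug every relay on the bench fully home into a socket of the carrier. Reach through the opening in the top of the gauge cabinet to hang each of the two check gauges by its eye on a hook of its own inside, touching the white frame with neither gauge nor gripper; leave the carrier flush in the dock and the other things on the bench where they are.

Things in the scene. Friction and masses are not known exactly. Their poses are not given: they have to be found in the camera images.
- carrier: loose grey socket carrier, a block 100 (x) x 200 (y) x 24 mm high, 0.7 kg, too wide to grip; slides on the bench. Origin under its centre, z up. Four rectangular sockets in a row along its y axis
- dock_home (a point): the dock: a dark rectangle on the bench with two fixed aluminium stop rails 14 mm high and 12 mm thick, one along its +x edge (rail face at x = +50 mm) and one along its -y edge (rail face at y = -100 mm). This point is on the bench where the carrier's origin lies when the carrier is flush against both rails with the axes of both parallel
- carrier_hole0 (a point): mouth centre (carrier's top face) of socket 1 of 4, counted from the carrier's -y end at 42 mm pitch; hole 28 (carrier x) x 34 (carrier y) mm, 14 mm deep, blind, rim slightly chamfered
- carrier_hole1 (a point): mouth centre (carrier's top face) of socket 2 of 4, counted from the carrier's -y end at 42 mm pitch; hole 28 (carrier x) x 34 (carrier y) mm, 14 mm deep, blind, rim slightly chamfered
- carrier_hole2 (a point): mouth centre (carrier's top face) of socket 3 of 4, counted from the carrier's -y end at 42 mm pitch; hole 28 (carrier x) x 34 (carrier y) mm, 14 mm deep, blind, rim slightly chamfered
- carrier_hole3 (a point): mouth centre (carrier's top face) of socket 4 of 4, counted from the carrier's -y end at 42 mm pitch; hole 28 (carrier x) x 34 (carrier y) mm, 14 mm deep, blind, rim slightly chamfered
- relay0: plug-in relay (2 to 4 of these are present, all alike): upright block 26 (x) x 32 (y) x 46 mm high, black foot, white housing, about 50 g, standing on the bench; origin under its centre. It fits any socket, x along the carrier's x (either way round); seated, its underside is 10 mm above the carrier's. Grip it across its 26 mm
- relay1: plug-in relay (2 to 4 of these are present, all alike): upright block 26 (x) x 32 (y) x 46 mm high, black foot, white housing, about 50 g, standing on the bench; origin under its centre. It fits any socket, x along the carrier's x (either way round); seated, its underside is 10 mm above the carrier's. Grip it across its 26 mm
- relay2: plug-in relay (2 to 4 of these are present, all alike): upright block 26 (x) x 32 (y) x 46 mm high, black foot, white housing, about 50 g, standing on the bench; origin under its centre. It fits any socket, x along the carrier's x (either way round); seated, its underside is 10 mm above the carrier's. Grip it across its 26 mm
- relay3: plug-in relay (2 to 4 of these are present, all alike): upright block 26 (x) x 32 (y) x 46 mm high, black foot, white housing, about 50 g, standing on the bench; origin under its centre. It fits any socket, x along the carrier's x (either way round); seated, its underside is 10 mm above the carrier's. Grip it across its 26 mm
- gauge0: check gauge standing upright, 102 mm high, 0.22 kg: round steel foot 34 mm across, 26 mm high; above it an eye open along x (34 mm wide, 34 mm high, z = 26 to 60 mm; 44 mm wide overall) with a 6 mm bar on top; then a black handle 14 (x) x 22 (y) x 36 mm, z = 66 to 102 mm. Origin under the foot's centre, z up; half a turn about z looks the same. Grip the handle across y
- gauge0_eye (a point): top inside edge of the eye of gauge0, 60 mm above its underside; this edge rests on the hook
- gauge1: check gauge standing upright, 102 mm high, 0.22 kg: round steel foot 34 mm across, 26 mm high; above it an eye open along x (34 mm wide, 34 mm high, z = 26 to 60 mm; 44 mm wide overall) with a 6 mm bar on top; then a black handle 14 (x) x 22 (y) x 36 mm, z = 66 to 102 mm. Origin under the foot's centre, z up; half a turn about z looks the same. Grip the handle across y
- gauge1_eye (a point): top inside edge of the eye of gauge1, 60 mm above its underside; this edge rests on the hook
- hook0 (a point): -y one of two hooks 84 mm apart inside the cabinet: a flat bar 10 mm wide, 5 mm thick, running 62 mm to -x from the back wall. This point: where the eye's top edge rests, on the bar's top face, 95 mm above the bench, 28 mm from the back wall. The bar's end turns up 10 mm; that tip lies 28 to 34 mm to the -x side. Cabinet axes (x front to back = eye axis)
- hook1 (a point): +y one of two hooks 84 mm apart inside the cabinet: a flat bar 10 mm wide, 5 mm thick, running 62 mm to -x from the back wall. This point: where the eye's top edge rests, on the bar's top face, 95 mm above the bench, 28 mm from the back wall. The bar's end turns up 10 mm; that tip lies 28 to 34 mm to the -x side. Cabinet axes (x front to back = eye axis)
- opening (a point): centre of the opening in the top of the grey gauge cabinet, 145 mm above the bench; the opening, through which one reaches down to the hooks, is 128 (cabinet x) x 208 (cabinet y) mm and is bordered by the 4 mm thick white frame. The cabinet is fixed, 150 x 250 mm outside; its x axis points from front to back and z up
- cabinet_frame: the white frame around that opening, fixed, must not be touched; origin on the bench under the cabinet's centre
- tape_roll: bystander: roll of clear tape lying flat, 52 mm across, 18 mm high; origin under its centre
- screwdriver: bystander: screwdriver lying behind the cabinet, about 170 mm long; origin near its middle
- terminal_strip: bystander: small grey terminal strip lying flat, 14 x 45 x 14 mm; origin under its centre
- flux_bottle: bystander: small upright bottle, 36 mm across, 85 mm high; origin under its centre
- adapter: bystander: white plastic adapter brick, 50 x 75 x 30 mm; origin under its centre
- screw_dish: bystander: small steel dish, 64 mm across, 22 mm high; origin under its centre
Not all that is in view belongs to the job. What is shaped like the gauge0 but red is not meant. What is shaped like the relay1 but orange is not meant.

How it is judged (in metres and radians):
On the way:
1. the carrier, still without relays, lies flush in the dock (x of carrier in the frame of dock_home between -0.005 and 0.005 m and y of carrier in the frame of dock_home between -0.005 and 0.005 m and angle between the x axis of carrier and the x axis of dock_home, either way round below 0.05 rad and not (horizontal distance between relay0 and carrier below 0.068 m and height (world z) of relay0 above 0.006 m and angle between relay0's own z axis and vertical below 0.2 rad) and not (horizontal distance between relay1 and carrier below 0.068 m and height (world z) of relay1 above 0.006 m and angle between relay1's own z axis and vertical below 0.2 rad) and not (horizontal distance between relay2 and carrier below 0.068 m and height (world z) of relay2 above 0.006 m and angle between relay2's own z axis and vertical below 0.2 rad) and not (horizontal distance between relay3 and carrier below 0.068 m and height (world z) of relay3 above 0.006 m and angle between relay3's own z axis and vertical below 0.2 rad)), for 0.2 s.
At the end, for the whole second after the job is handed in: Carrier within 5 mm and 0.05 rad of home; every relay present upright in a socket (within 5 mm of its centre), underside at most 13 mm above the carrier's; gauges on different hooks, eye edge on the bar (-4 to +5 mm high, 27 mm along, 16 mm across), tilt under 0.3 rad; all at rest (x of carrier in the frame of dock_home between -0.005 and 0.005 m and y of carrier in the frame of dock_home between -0.005 and 0.005 m and angle between the x axis of carrier and the x axis of dock_home, either way round below 0.05 rad and (horizontal distance between relay0 and carrier_hole0 below 0.005 m or horizontal distance between relay0 and carrier_hole1 below 0.005 m or horizontal distance between relay0 and carrier_hole2 below 0.005 m or horizontal distance between relay0 and carrier_hole3 below 0.005 m) and z of relay0 in the frame of carrier between 0.006 and 0.013 m and angle between each of relay0, relay1, relay2, relay3's own z axis and vertical below 0.1 rad and linear speed of each of relay0, relay1, relay2, relay3, carrier below 0.03 m/s and (horizontal distance between relay1 and carrier_hole0 below 0.005 m or horizontal distance between relay1 and carrier_hole1 below 0.005 m or horizontal distance between relay1 and carrier_hole2 below 0.005 m or horizontal distance between relay1 and carrier_hole3 below 0.005 m) and z of relay1 in the frame of carrier between 0.006 and 0.013 m and (horizontal distance between relay2 and carrier_hole0 below 0.005 m or horizontal distance between relay2 and carrier_hole1 below 0.005 m or horizontal distance between relay2 and carrier_hole2 below 0.005 m or horizontal distance between relay2 and carrier_hole3 below 0.005 m) and z of relay2 in the frame of carrier between 0.006 and 0.013 m and (horizontal distance between relay3 and carrier_hole0 below 0.005 m or horizontal distance between relay3 and carrier_hole1 below 0.005 m or horizontal distance between relay3 and carrier_hole2 below 0.005 m or horizontal distance between relay3 and carrier_hole3 below 0.005 m) and z of relay3 in the frame of carrier between 0.006 and 0.013 m and (((x of gauge0_eye in the frame of hook0 between -0.027 and 0.027 m and y of gauge0_eye in the frame of hook0 between -0.016 and 0.016 m and z of gauge0_eye in the frame of hook0 between -0.004 and 0.005 m) and (x of gauge1_eye in the frame of hook1 between -0.027 and 0.027 m and y of gauge1_eye in the frame of hook1 between -0.016 and 0.016 m and z of gauge1_eye in the frame of hook1 between -0.004 and 0.005 m)) or ((x of gauge0_eye in the frame of hook1 between -0.027 and 0.027 m and y of gauge0_eye in the frame of hook1 between -0.016 and 0.016 m and z of gauge0_eye in the frame of hook1 between -0.004 and 0.005 m) and (x of gauge1_eye in the frame of hook0 between -0.027 and 0.027 m and y of gauge1_eye in the frame of hook0 between -0.016 and 0.016 m and z of gauge1_eye in the frame of hook0 between -0.004 and 0.005 m))) and angle between each of gauge0, gauge1's own z axis and vertical below 0.3 rad and linear speed of each of gauge0, gauge1 below 0.05 m/s); the robot touches nothing.
It fails at once if the white frame of the cabinet is touched (more than 1 N) (contact force between cabinet_frame and anything else above 1 N).
It fails at once if the carrier is lifted off the bench by more than 10 mm (height (world z) of carrier above 0.01 m).
It fails at once if a bystander is moved by more than 30 mm (distance of any of tape_roll, screwdriver, terminal_strip, flux_bottle, adapter, screw_dish from where it was at the start of the episode above 0.03 m).
Of relay0, relay1, relay2, relay3 only 2 to 4 are there at a start; the rules pass over those that are not, and their reading is None.
At some moment in a run one of relay0, relay1, relay2, relay3 may be knocked a few centimetres aside while the robot is not near it.
It also fails if it takes over 210 s, if anything falls off the work surface, if the arm or the gripper's body presses on something with over 40 N, if the wrist force passes 120 N, or if a joint passes its speed limit or range.

## Working session

There is one attempt and no reset: what is moved stays moved. The work goes in short steps, Python scripts to look and compute and a shell command to move; the robot and the scene stay as the last step left them, time stands still between calls to the robot, and variables do not carry over. Pictures are saved under pics/ and viewed, at most 14 in all, crops included, and the job is handed in when it is done.

```bash
mkdir -p pics; ls; python3 - <<'E'
from bench import arm
import cv2,json
s=arm.read_state();print(s)
for n in("top","side"):
    d=arm.get_image(n);cv2.imwrite(f"pics/{n}0.png",d["image"][:,:,::-1])
    print(n,{k:v for k,v in d.items() if k!="image"})
E
```

```text
pics
{'clock': 0.0, 'joints': array([ 1.43862989e+00,  3.85573365e-01,  6.65075101e-03, -4.71905133e-04,
       -1.19399194e+00, -2.58600561e-01]), 'joint_vel': array([-0.00028918, -0.00083074,  0.00077458,  0.00179095, -0.00084005,
       -0.00065527]), 'joint_efforts': array([-1.48652027e-03, -3.92289519e+01,  1.88394892e+01,  4.18626130e+00,
       -4.63826931e-03, -8.03823525e-06]), 'position': array([237.8480599 , 577.41879629, 255.2251445 ]), 'ee_rot': array([ 9.80955810e-01, -1.94228032e-01, -1.51959793e-04,  1.07085204e-03]), 'contact_force': array([-0.1712138 , -0.40429017,  0.44675301]), 'wrist_torque': array([ 0.04923557, -0.0612503 ,  0.01670465]), 'grasp_force': 0.0, 'gripper_width': 85.34364128160901}
top {'fx': 432.60789593454024, 'fy': 432.60789593454024, 'cx': 314.9832430005245, 'cy': 201.90636429280903, 'k1': 0.021381168190603837, 'xyz': array([ 443.70739608,  -27.42584998, 1279.29886679]), 'rotation': array([ 0.71327901, -0.70015587,  0.02557254, -0.0189963 ])}
side {'fx': 436.5056215987866, 'fy': 436.5056215987866, 'cx': 319.5033532533692, 'cy': 197.37922514897227, 'k1': 0.0017891173130978727, 'xyz': array([-268.49477121,  751.80341776,  787.78353326]), 'rotation': array([-0.32725276,  0.807283  , -0.45372251,  0.18797786])}
```

View pics/top0.png

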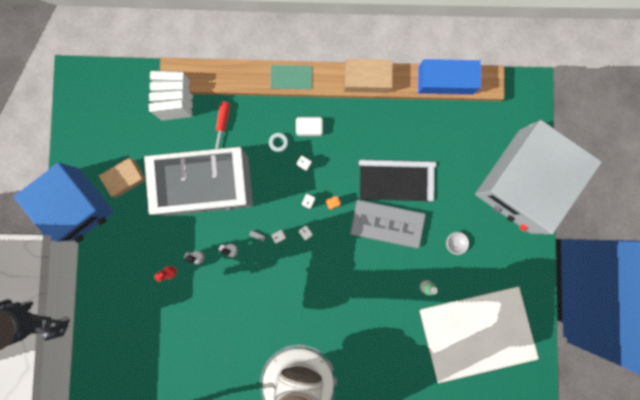

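View pics/side0.png

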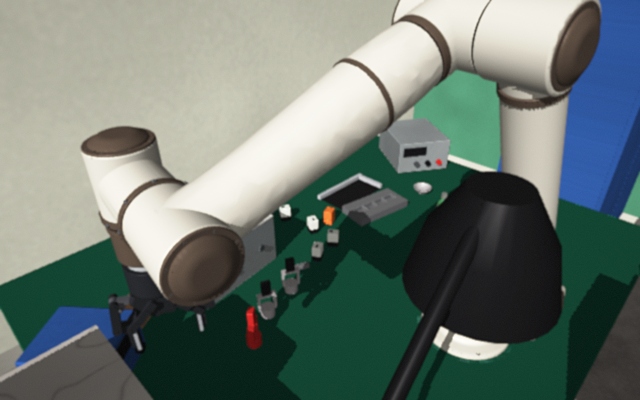

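The top view shows the cabinet at about (197,180) and the dock at (397,182). The carrier is at (388,224), turned about 8°. Relays are near (304,163), (308,201), (278,237) and (305,233), with the orange decoy at (333,202). Gauges are at (193,257) and (228,250), with the red decoy at (165,273). The side view agrees but is partly hidden by the arm. Next I write helpers and view an enlarged crop.

```bash
cat > h.py <<'E'
import numpy as np, cv2
from scipy.spatial.transform import Rotation as R
from bench import arm
def K(d): return np.array([[d["fx"],0,d["cx"]],[0,d["fy"],d["cy"]],[0,0,1]]), np.array([d["k1"],0,0,0,0])
def ray(d,uv):
    k,D=K(d); p=cv2.undistortPoints(np.array(uv,float).reshape(-1,1,2),k,D).reshape(-1,2)
    return R.from_quat(d["rotation"]).apply(np.c_[p,np.ones(len(p))])
def onz(d,uv,z):
    v=ray(d,uv); return d["xyz"]+v*((z-d["xyz"][2])/v[:,2])[:,None]
def proj(d,P):
    k,D=K(d); q=R.from_quat(d["rotation"]).inv().apply(np.array(P,float).reshape(-1,3)-d["xyz"])
    return cv2.projectPoints(q,np.zeros(3),np.zeros(3),k,D)[0].reshape(-1,2)
def grab(n,f=None):
    d=arm.get_image(n)
    if f: cv2.imwrite("pics/"+f,d["image"][:,:,::-1])
    return d
def yaw(): # tool x axis yaw deg, and tilt deg
    r=R.from_quat(arm.read_state()["ee_rot"]).as_matrix()
    return np.degrees(np.arctan2(r[1,0],r[0,0])), np.degrees(np.arccos(-r[2,2]))
def st():
    s=arm.read_state(); print("t",round(s["clock"],2),"p",s["position"].round(1),"yaw,tilt",np.round(yaw(),2),"F",s["contact_force"].round(1),"w",round(s["gripper_width"],1),"g",round(s["grasp_force"],1),"j6",s["joints"][5].round(2))
def rect(d,mask,z,amin=20):
    out=[]
    for c in cv2.findContours(mask.astype(np.uint8),cv2.RETR_EXTERNAL,cv2.CHAIN_APPROX_NONE)[0]:
        if cv2.contourArea(c)<amin: continue
        (x,y),s,a=cv2.minAreaRect(onz(d,c.reshape(-1,2),z)[:,:2].astype(np.float32)); out.append((round(x,1),round(y,1),np.round(s,1),round(a,1),cv2.boundingRect(c)))
    return out
E
python3 - <<'E'
from h import *
d=grab("top","a.png")
for n,uv,z in[("cab",(197,180),149),("dock",(397,182),0),("carr",(388,224),24),("r304",(304,163),46),("r308",(308,201),46),("r278",(278,237),46),("r305",(305,233),46),("g193",(193,257),102),("g228",(228,250),102),("org",(333,202),46),("strip",(257,236),14),("flux",(428,288),85),("hook0",(213,165),95),("hook1",(183,170),95),("base",(300,380),200),("dish",(457,243),0),("red",(165,273),50)]: print(n,onz(d,[uv],z)[0].round(0))
im=cv2.imread("pics/a.png"); c=im[110:290,140:450]; cv2.imwrite("pics/a2.png",cv2.resize(c,None,fx=2.58,fy=2.58,interpolation=cv2.INTER_CUBIC))
E
```

```text
cab [567. 272. 149.]
dock [ 589. -281.    0.]
carr [ 463. -251.   24.]
r304 [633.  -5.  46.]
r308 [524. -18.  46.]
r278 [420.  65.  46.]
r305 [433. -11.  46.]
g193 [363. 288. 102.]
g228 [384. 195. 102.]
org [522. -90.  46.]
strip [421. 128.  14.]
flux [ 289. -351.   85.]
hook0 [615. 244.  95.]
hook1 [599. 326.  95.]
base [ 78.  -8. 200.]
dish [ 411. -459.    0.]
red [314. 378.  50.]
```

View pics/a2.png

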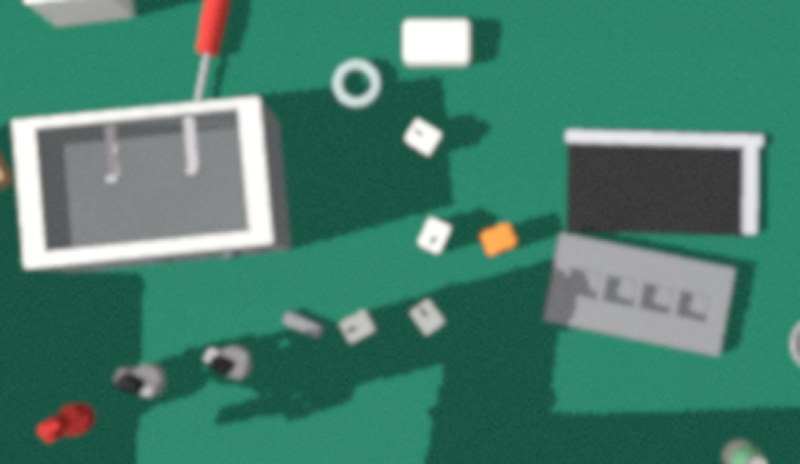

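The enlarged crop is clear: dock interior corner near crop (742,147), carrier corners near (565,233), (737,268), (720,356) and (545,322). Four white or grey relays, the two gauges and two hooks are visible.

```bash
python3 - <<'E'
from h import *
d=grab("top"); im=d["image"]; hsv=cv2.cvtColor(im,cv2.COLOR_RGB2HSV)
c=lambda L:[(140+(u+.5)/2.58-.5,110+(v+.5)/2.58-.5) for u,v in L]
def show(n,L,z):
    P=onz(d,c(L),z)[:,:2]; print(n,P.mean(0).round(1),P.round(0).tolist(),[round(float(np.degrees(np.arctan2(*(P[(i+1)%len(P)]-P[i])[::-1]))),1) for i in range(len(P))])
show("carrier",[(565,233),(737,268),(720,356),(545,322)],24)
show("dock0",[(570,148),(742,149),(739,234),(567,232)],0)
show("frame",[(12,120),(260,96),(275,247),(24,270)],147)
show("open",[(38,130),(236,111),(248,232),(48,247)],147)
show("hook0 wall,tip",[(190,118),(194,172)],95)
show("hook1",[(109,125),(113,180)],95)
m=(hsv[...,2]<70)&(hsv[...,1]<90); m[:, :350]=0;m[:,445:]=0;m[:150]=0;m[205:]=0
print(rect(d,m,0,500))
w=(hsv[...,1]<60)&(hsv[...,2]>105)
for x in rect(d,w,46,15):
    if x[4][2]<30 and 250<x[4][0]<340: print("relay?",x)
E
```

```text
carrier [ 463.2 -252.5] [[531.0, -165.0], [495.0, -360.0], [396.0, -341.0], [430.0, -144.0]] [-100.5, 169.2, 80.1, -12.0]
dock0 [ 583.5 -270.7] [[631.0, -173.0], [634.0, -371.0], [535.0, -368.0], [534.0, -170.0]] [-89.2, 178.1, 90.4, -1.4]
frame [565.3 277.4] [[627.0, 412.0], [657.0, 162.0], [503.0, 142.0], [475.0, 394.0]] [-83.2, -172.8, 96.3, 6.9]
open [568.4 277.9] [[617.0, 385.0], [641.0, 186.0], [517.0, 170.0], [498.0, 371.0]] [-83.2, -172.7, 95.4, 7.1]
hook0 wall,tip [612.5 241.2] [[641.0, 244.0], [584.0, 238.0]] [-174.0, 6.0]
hook1 [602.7 326.6] [[632.0, 330.0], [573.0, 323.0]] [-173.8, 6.2]
[(584.8, -269.8, array([ 95.6, 190.8]), 0.7, (361, 167, 65, 33))]
relay? (421.6, 64.5, array([30.5, 38. ]), 27.6, (271, 230, 15, 14))
relay? (434.3, -11.8, array([37.3, 31.7]), 36.7, (298, 225, 15, 16))
relay? (524.5, -18.5, array([33.2, 39.7]), 64.6, (301, 194, 15, 15))
relay? (634.1, -2.9, array([40.7, 36.8]), 57.6, (296, 155, 16, 16))
relay? (692.4, 71.4, array([52.3, 51.8]), 1.3, (269, 133, 19, 19))
relay? (742.3, -15.5, array([55.5, 78. ]), 1.2, (295, 116, 28, 20))
```

```bash
python3 -m pendant '[[0,0,-0.03,0,0,0,0.07],[0,0,-0.03,0,0,-8,0.07],[0,0,0,0,0,-8,0.07],[0,0,0,0,0,-6.4,0.07],[0,0,0,0,0,0,0.07]]'; python3 -c "
from h import *;st()"
```

```text
clock: 0.7
position: [237.9, 577.8, 316.2]
ee_rot: [1.0, -0.0, -0.0, 0.0]
contact_force: [0.1, 0.7, -0.2]
gripper_width: 69.8
grasp_force: 0.0
t 0.7 p [237.9 577.8 316.2] yaw,tilt [-0.01  0.02] F [ 0.1  0.7 -0.2] w 69.8 g 0.0 j6 0.13
```

```bash
python3 -m pendant '[[0.037,0.04,-0.01,0,0,0,0.07],[0.037,0.04,-0.01,0,0,0,0.07],[0.037,0.04,-0.01,0,0,0,0.07],[0.037,0.04,-0.01,0,0,0,0.07],[0.037,0.04,-0.01,0,0,0,0.07],[0.037,0.04,-0.01,0,0,0,0.07],[0,0.04,0,0,0,0,0.07],[0,0,0,0,0,0,0.07],[0,0,0,0,0,0,0.07]]'; python3 -c "
from h import *
st();d=grab('wrist','w1.png');s=arm.read_state();print(d['xyz']-s['position'],d['fx'],d['rotation'],R.from_quat(d['rotation']).as_matrix()[:,2])"
```

```text
clock: 1.6
position: [438.7, 320.4, 370.6]
ee_rot: [1.0, -0.002, 0.0, -0.0]
contact_force: [-0.0, 0.7, -0.5]
gripper_width: 70.0
grasp_force: 0.0
t 1.6 p [438.7 320.4 370.6] yaw,tilt [-0.19  0.03] F [-0.   0.7 -0.5] w 70.0 g 0.0 j6 0.64
[ 79.50603289  -0.29739837 117.48244532] 300.50326502054224 [-0.69711683  0.69987144  0.11022316 -0.10981319] [-0.30738708  0.00117883 -0.95158384]
```

View pics/w1.png

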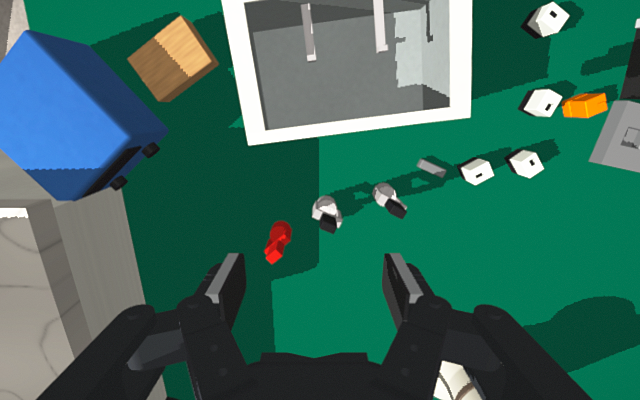

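The wrist view is sharp: cabinet opening, hooks, both gauges (325,212)/(390,197), red decoy, relays. Next I go to the push start beside the carrier.

```bash
python3 -m pendant '[[0,0.03,0,0,0,0,0.08],[0,0.03,0,0,0,0,0.08],[0,0.03,0,0,0,0,0.08],[0,0.03,0,0,0,0,0.08],[0,0.03,0,0,0,0,0.08],[0,0.03,0,0,0,0,0.08],[0,0.03,0,0,0,0,0.08],[0,0.03,0,0,0,0,0.08],[0,0.03,0,0,0,0,0.08],[0,0,0,0,0,0,0.08],[0,0,0,0,0,0,0.08]]' | head -2; python3 -c "
from h import *
d=grab('wrist','w2.png')"; python3 -m pendant '[[0,0.03,0,0,0,0,0.08],[0,0.03,0,0,0,0,0.08],[0,0.03,0,0,0,0,0.08],[-0.01,0.03,0,0,0,0,0.08],[-0.01,0.03,0,0,0,0,0.08],[-0.01,0.03,0,0,0,0,0.08],[-0.01,0.03,0,0,0,0,0.08],[-0.01,0.03,0,0,0,0,0.08],[-0.01,0.03,0,0,0,0,0.08],[0,0.03,0,0,0,0,0.08],[0,0,0,0,0,0,0.08],[0,0,0,0,0,0,0.08]]'| head -2; python3 -c "
from h import *
st();d=grab('wrist','w3.png')"
```

```text
clock: 2.75
position: [438.7, 51.9, 370.2]
clock: 4.0
position: [379.2, -248.3, 369.9]
t 4.0 p [ 379.2 -248.3  369.9] yaw,tilt [0.01 0.06] F [-0.2  0.5  0.5] w 80.2 g 0.0 j6 1.79
```

View pics/w3.png

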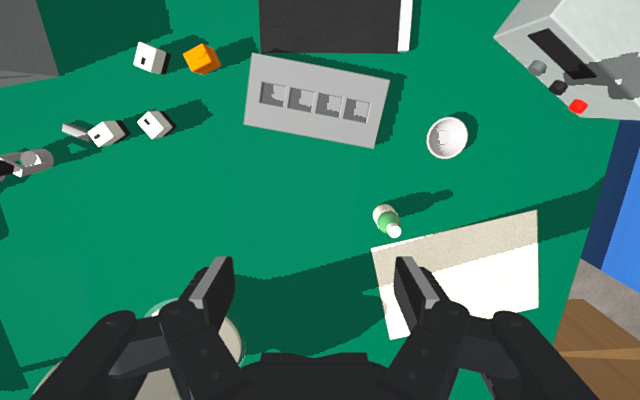

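The w3 view shows carrier top corners near (253,53), (389,80), (374,149) and (244,124), and the dock's dark edge above it with its left edge at 261 and the rail at 400. The lower flux bottle is at (385,220).

```bash
python3 - <<'E'
from h import *
d=grab('wrist'); P=onz(d,[(253,53),(389,80),(374,149),(244,124)],24)[:,:2]; print(P.round(1).tolist(),P.mean(0))
print(onz(d,[(261,51),(261,5),(398,51),(403,5)],0)[:,:2].round(1).tolist())
print("flux",onz(d,[(388,212),(393,232)],0).round(0).tolist())
E
```

```text
[[530.4, -161.5], [494.9, -355.6], [395.6, -339.7], [432.9, -142.5]] [ 463.4600697 -249.8133891]
[[536.8, -169.1], [597.3, -171.8], [537.3, -371.8], [598.0, -374.5]]
flux [[284.0, -375.0, 0.0], [247.0, -387.0, 0.0]]
```

```bash
python3 -m pendant '[[-0.004,0,0.03,0,0,0,0.06],[0,0,0.03,0,0,0,0.06],[0,0,0.03,0,0,0,0.06],[0,0,0.03,0,0,0,0.06],[0,0,0.03,0,0,0,0.06],[0,0,0.03,0,0,0,0.06],[0,0,0.03,0,0,0,0.06],[0,0,0.03,0,0,0,0.06],[0,0,0.03,0,0,0,0.06],[0,0,0.03,0,0,0,0.06],[0,0,0.025,0,0,0,0.06],[0,0,0.015,0,0,0,0.06]]' ; python3 -m pendant '[[0.01,0,0,0,0,0,0.06],[0.01,0,0,0,0,0,0.06],[0.01,0,0,0,0,0,0.06],[0.01,0,0,0,0,0,0.06],[0.01,0,0,0,0,0,0.06],[0.01,0,0,0,0,0,0.06],[0,0,0,0,0,0,0.06],[0,0,0,0,0,0,0.06]]'; python3 -c "
from h import *
st();d=grab('wrist','w4.png');d=grab('top','t4.png')"
```

```text
clock: 5.3
position: [374.5, -247.4, 28.9]
ee_rot: [1.0, 0.001, -0.001, -0.0]
contact_force: [0.4, 0.9, -0.3]
gripper_width: 60.3
grasp_force: 0.0
clock: 6.1
position: [436.3, -248.9, 31.0]
ee_rot: [1.0, 0.0, 0.002, 0.0]
contact_force: [-0.5, -0.3, -0.4]
gripper_width: 60.0
grasp_force: 0.0
t 6.1 p [ 436.3 -248.9   31. ] yaw,tilt [0.05 0.21] F [-0.5 -0.3 -0.4] w 60.0 g 0.0 j6 1.77
```

View pics/w4.png

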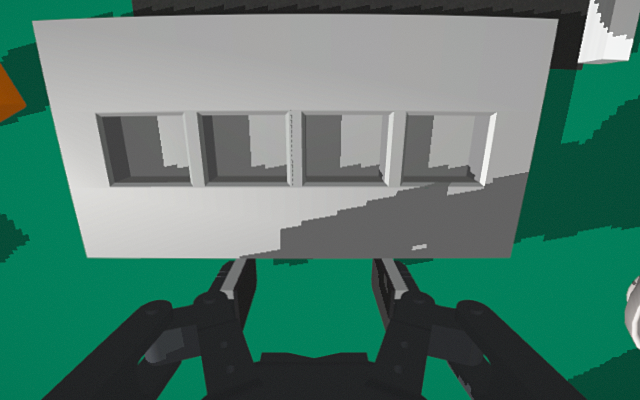

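Carrier is now square to the fingers, and the -y rail at about column 580 is clear. Continue pushing +x.

```bash
python3 -m pendant '[[0.01,0,0,0,0,0,0.06],[0.01,0,0,0,0,0,0.06],[0.01,0,0,0,0,0,0.06],[0.01,0,0,0,0,0,0.06],[0.01,0,0,0,0,0,0.06],[0.01,0,0,0,0,0,0.06],[0.01,0,0,0,0,0,0.06],[0.008,0,0,0,0,0,0.06],[0.004,0,0,0,0,0,0.06],[0,0,0,0,0,0,0.06]]'; python3 -m pendant '[[0.002,0,0,0,0,0,0.06],[0,0,0,0,0,0,0.06]]';python3 -m pendant '[[0.002,0,0,0,0,0,0.06],[0,0,0,0,0,0,0.06]]'; python3 -c "
from h import *
st();d=grab('wrist','w5.png')"
```

```text
clock: 7.2
position: [515.8, -248.6, 30.2]
ee_rot: [1.0, 0.0, -0.001, -0.0]
contact_force: [-3.6, -0.3, 1.1]
gripper_width: 60.0
grasp_force: 1.9
clock: 7.4
position: [517.5, -248.6, 30.2]
ee_rot: [1.0, -0.0, -0.001, -0.0]
contact_force: [-4.0, 0.1, 1.9]
gripper_width: 60.3
grasp_force: 2.3
clock: 7.6
position: [520.3, -248.6, 30.2]
ee_rot: [1.0, -0.0, -0.0, -0.0]
contact_force: [-4.3, 0.5, 1.1]
gripper_width: 59.9
grasp_force: 1.9
t 7.6 p [ 520.3 -248.6   30.2] yaw,tilt [-0.    0.03] F [-4.3  0.5  1.1] w 59.9 g 1.9 j6 1.74
```

```bash
python3 -m pendant '[[0.002,0,0,0,0,0,0.06],[0.002,0,0,0,0,0,0.06],[0,0,0,0,0,0,0.06]]' | sed -n 2,4p; python3 -m pendant '[[0.0015,0,0,0,0,0,0.06],[0,0,0,0,0,0,0.06]]'| sed -n 2,4p;python3 -m pendant '[[0.0015,0,0,0,0,0,0.06],[0,0,0,0,0,0,0.06]]'| sed -n 2,4p; python3 -c "
from h import *
st();d=grab('wrist','w6.png')"
```

```text
position: [525.4, -248.7, 30.3]
ee_rot: [1.0, 0.0, 0.001, 0.0]
contact_force: [-2.0, -0.9, -0.9]
position: [525.6, -248.7, 30.4]
ee_rot: [1.0, -0.0, -0.001, -0.0]
contact_force: [-3.6, 0.1, 0.3]
position: [525.8, -248.6, 30.4]
ee_rot: [1.0, -0.0, -0.002, -0.0]
contact_force: [-6.9, -0.4, 2.4]
t 8.35 p [ 525.8 -248.6   30.4] yaw,tilt [-0.03  0.24] F [-6.9 -0.4  2.4] w 60.1 g 3.4 j6 1.73
```

View pics/w6.png

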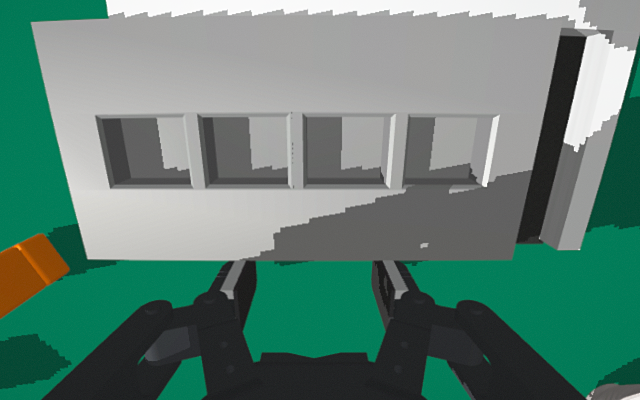

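Carrier is against the +x rail, judging by the rise in contact force. The -y gap is still about 20 mm, the dark strip at columns 530-560. Now I reposition for the -y push.

```bash
python3 -m pendant '[[-0.02,0,0,0,0,0,0.06],[0,0,-0.03,0,0,0,0.044],[0,0,-0.03,0,0,0,0.044],[0,0,-0.03,0,0,0,0.044],[0.02,-0.03,0,0,0,0,0.044],[0.02,-0.03,0,0,0,0,0.044],[0.02,-0.03,0,0,0,0,0.044],[0.02,-0.03,0,0,0,0,0.044],[0,0,0,0,0,0,0.044]]' | sed -n 2p; python3 -m pendant '[[0,0,0,0,0,7.5,0.044],[0,0,0,0,0,7.5,0.044],[0,0,0,0,0,7.5,0.044],[0,0,0,0,0,7.5,0.044],[0,0,0,0,0,7.5,0.044],[0,0,0,0,0,7.5,0.044],[0,0,0,0,0,7.5,0.044],[0,0,0,0,0,7.5,0.044],[0,0,0,0,0,7.5,0.044],[0,0,0,0,0,7.5,0.044],[0,0,0,0,0,7.5,0.044],[0,0,0,0,0,7.5,0.044]]' >/dev/null; python3 -m pendant '[[0,0,0,0,0,0,0.044]]' >/dev/null; python3 -c "
from h import *
st();d=grab('top','t7.png')"
```

```text
position: [592.4, -125.4, 121.8]
t 10.6 p [ 588.9 -128.9  121.3] yaw,tilt [-89.98   0.24] F [-0.5  1.2 -0.4] w 43.6 g 0.0 j6 -0.05
```

```bash
python3 -m pendant '[[-0.004,0,0.03,0,0,0,0.044],[0,0,0.03,0,0,0,0.044],[0,0,0.03,0,0,0,0.044],[0,0,0,0,0,0,0.044]]' | sed -n 2,4p; python3 -m pendant '[[0.008,0,0,0,0,0,0.044],[0.006,0,0,0,0,0,0.044],[0.006,0,0,0,0,0,0.044],[0.006,0,0,0,0,0,0.044],[0.004,0,0,0,0,0,0.044],[0,0,0,0,0,0,0.044]]' | sed -n 2,4p; python3 -m pendant '[[0.002,0,0,0,0,0,0.044],[0.002,0,0,0,0,0,0.044],[0,0,0,0,0,0,0.044]]' | sed -n 2,4p;python3 -c "
from h import *
st();d=grab('wrist','w8.png')"
```

```text
position: [585.1, -124.7, 26.8]
ee_rot: [0.708, -0.707, -0.003, 0.002]
contact_force: [-1.0, -0.9, -0.3]
position: [588.3, -155.4, 31.7]
ee_rot: [0.707, -0.707, 0.001, -0.001]
contact_force: [0.7, 1.8, 0.4]
position: [588.2, -158.4, 31.5]
ee_rot: [0.707, -0.707, 0.001, -0.001]
contact_force: [-0.6, 5.4, 3.4]
t 11.95 p [ 588.2 -158.4   31.5] yaw,tilt [-89.97   0.1 ] F [-0.6  5.4  3.4] w 44.0 g 2.6 j6 -0.0
```

View pics/w8.png

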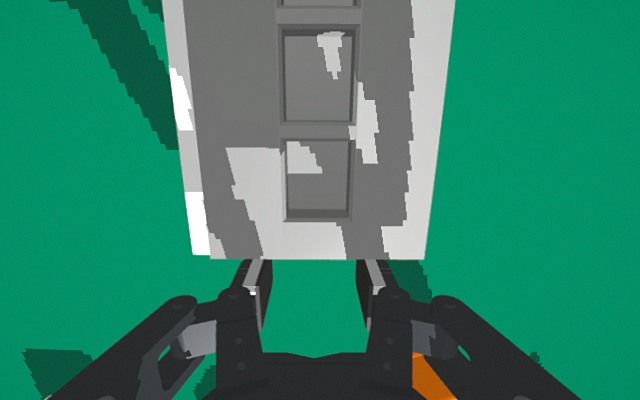

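Carrier slides with the fingers on its end and stays along the +x rail (left edge). Continue in small steps.

```bash
for i in 1; do :; done; python3 -m pendant '[[0.002,0,0,0,0,0,0.044],[0.002,0,0,0,0,0,0.044],[0,0,0,0,0,0,0.044]]' | sed -n '2p;4p'; python3 -m pendant '[[0.002,0,0,0,0,0,0.044],[0.002,0,0,0,0,0,0.044],[0,0,0,0,0,0,0.044]]' | sed -n '2p;4p'; python3 -m pendant '[[0.002,0,0,0,0,0,0.044],[0,0,0,0,0,0,0.044]]' | sed -n '2p;4p'; python3 -m pendant '[[0.0015,0,0,0,0,0,0.044],[0,0,0,0,0,0,0.044]]' | sed -n '2p;4p'
```

```text
position: [588.2, -161.2, 31.5]
contact_force: [-1.3, 10.9, 5.2]
position: [588.3, -161.6, 31.5]
contact_force: [-2.0, 24.7, 8.2]
position: [588.4, -161.7, 31.6]
contact_force: [-2.5, 32.8, 9.4]
position: [588.4, -161.8, 31.6]
contact_force: [-2.2, 39.0, 11.2]
```

```bash
python3 -m pendant '[[-0.01,0,0,0,0,0,0.044],[-0.015,0,0,0,0,0,0.044],[0,0,-0.03,0,0,0,0.07],[0,0,-0.03,0,0,0,0.07],[0,0,-0.03,0,0,0,0.07],[0,0,-0.03,0,0,0,0.07],[0,0,-0.03,0,0,0,0.07],[0,0,-0.03,0,0,0,0.07],[0,0,-0.03,0,0,0,0.07],[0,0,0,0,0,0,0.07],[0,0,0,0,0,0,0.07]]' | sed -n 2p; python3 -c "
from h import *
st();d=grab('wrist','w9.png')"
```

```text
position: [587.3, -145.6, 240.9]
t 14.1 p [ 587.3 -145.6  240.9] yaw,tilt [-9.004e+01  7.000e-02] F [-0.4  0.3 -0.7] w 69.8 g 0.0 j6 -0.03
```

View pics/w9.png

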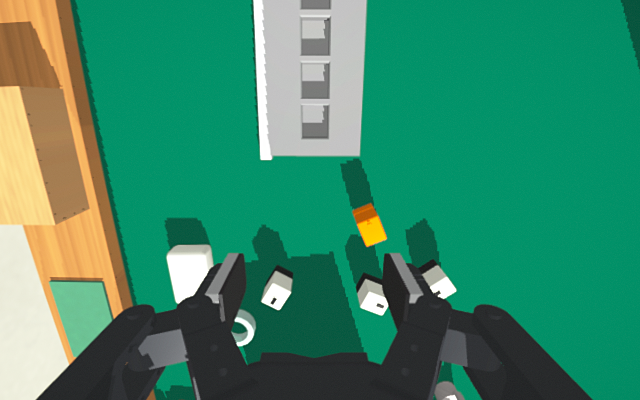

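```bash
python3 -m pendant '[[0.03,0,0,0,0,0,0.07],[0.03,0,0,0,0,0,0.07],[0.03,0,0,0,0,0,0.07],[0,0,0,0,0,0,0.07],[0,0,0,0,0,0,0.07]]' | sed -n 2p; cat > sock.py <<'E'
from h import *
import sys
d=grab('wrist',sys.argv[1])
g=cv2.cvtColor(d["image"],cv2.COLOR_RGB2GRAY); hsv=cv2.cvtColor(d["image"],cv2.COLOR_RGB2HSV)
m=(hsv[...,1]<40)&(g>60)
e=cv2.Canny(g,30,90); cv2.imwrite("pics/e.png",e)
# approximate corner predictions
c0=np.array([584.5,-271.]);print(proj(d,[[c0[0]+sx*50,c0[1]+sy*100,24] for sx in(-1,1) for sy in(-1,1)]).round(0).tolist())
print(proj(d,[[c0[0],c0[1]+42*k,24] for k in(-1.5,-.5,.5,1.5)]).round(0).tolist())
E
python3 sock.py w10.png
```

```text
position: [586.7, -235.8, 238.5]
[[365.0, 47.0], [357.0, 231.0], [265.0, 47.0], [274.0, 231.0]]
[[315.0, 86.0], [315.0, 127.0], [315.0, 166.0], [315.0, 202.0]]
```

View pics/w10.png

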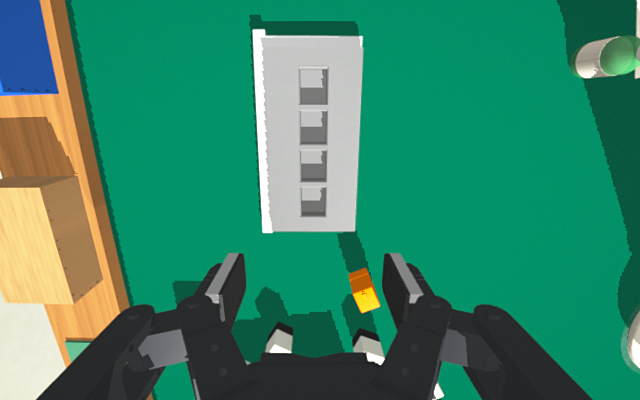

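Carrier looks flush along the +x rail (left, col ~262) and at the -y end. Now I fit silhouette edges for its exact pose.

```bash
cat > carr.py <<'E'
from h import *
d=grab('wrist'); im=d["image"].astype(float)
G=im[...,1]-im[...,0]  # green excess
def sub(p): # first crossing position of profile falling to half
    t=(p[:5].mean()+p[-5:].mean())/2; i=np.where((p[:-1]-t)*(p[1:]-t)<=0)[0][0]; return i+(p[i]-t)/(p[i]-p[i+1])
def fit(P): 
    v=cv2.fitLine(P.astype(np.float32),cv2.DIST_HUBER,0,.01,.01).ravel(); return v[2:],v[:2]
# -x edge: right side of carrier; scan rows 60..220, from col 340..385
A=onz(d,[(345+sub(G[r,345:385]),r) for r in range(60,216,4)],24)[:,:2]
B=onz(d,[(c,215+sub(G[215:255,c])) for c in range(285,336,3)],24)[:,:2]
pa,va=fit(A);pb,vb=fit(B)
va=va*np.sign(va[1]);vb=vb*np.sign(vb[0])
ya=np.degrees(np.arctan2(-va[0],va[1]));yb=np.degrees(np.arctan2(vb[1],vb[0]))
t=np.linalg.solve(np.c_[va,-vb],pb-pa);c=pa+t[0]*va
th=np.radians(ya);ex=np.array([np.cos(th),np.sin(th)]);ey=np.array([-ex[1],ex[0]])
o=c+50*ex-100*ey
print("yaw",ya,yb,"corner",c.round(1),"origin",o.round(2))
for k in range(4): print("hole",k,(o+ey*42*(k-1.5)).round(1), proj(d,[[*(o+ey*42*(k-1.5)),24]]).round(1))
E
python3 carr.py
```

```text
yaw -0.191837 -0.28382173 corner [ 537.2 -170.5] origin [ 586.86 -270.69]
hole 0 [ 586.7 -333.7] [[313.8  85.5]]
hole 1 [ 586.8 -291.7] [[313.7 126.9]]
hole 2 [ 586.9 -249.7] [[313.6 165.5]]
hole 3 [ 587.1 -207.7] [[313.5 201.3]]
```

```bash
python3 -m pendant '[[-0.028,0.0072,-0.0075,0,0,0,0.08],[-0.028,0.0072,-0.0075,0,0,0,0.08],[-0.028,0.0072,-0.0075,0,0,0,0.08],[-0.028,0.0072,-0.0075,0,0,0,0.08],[-0.028,0.0072,-0.0075,0,0,0,0.08],[-0.028,0.0072,-0.0075,0,0,0,0.08],[-0.028,0.0072,-0.0075,0,0,0,0.08],[-0.028,0.0072,-0.0075,0,0,0,0.08],[-0.028,0.0072,-0.0075,0,0,0,0.08],[-0.028,0.0072,-0.0075,0,0,0,0.08],[-0.028,0.0072,-0.0075,0,0,0,0.08],[-0.028,0.0072,-0.0075,0,0,0,0.08]]' | sed -n 2p; python3 -m pendant '[[0,0,0,0,0,0,0.08],[0,0,0,0,0,0,0.08]]' | sed -n 2p; cat > rel.py <<'E'
from h import *
import sys
st()
d=grab('wrist',sys.argv[1]); hsv=cv2.cvtColor(d["image"],cv2.COLOR_RGB2HSV)
m=(hsv[...,1]<60)&(hsv[...,2]>100); m[255:]=0
print("nadir",(d["xyz"]).round(1))
for x in rect(d,m,46,100):
    if 350<x[0]<700 and -120<x[1]<150 and max(x[2])<80: print(x)
E
python3 rel.py w11.png
```

```text
position: [500.0, 102.7, 330.7]
position: [500.5, 101.9, 330.5]
t 16.15 p [500.5 101.9 330.5] yaw,tilt [-89.84   0.  ] F [0.2 0.  0.1] w 80.0 g 0.0 j6 -0.52
nadir [501.2  23.9 447.7]
(429.1, 123.6, array([36.8, 11.5]), 66.4, (357, 169, 15, 27))
(683.1, 71.2, array([46.2, 52.1]), 89.6, (158, 126, 39, 36))
(423.7, 65.4, array([27.3, 36.1]), 30.1, (358, 124, 29, 32))
(512.0, 7.7, array([26.3, 32.5]), 66.5, (290, 78, 31, 30))
(631.6, -1.2, array([34.3, 32.8]), 58.9, (194, 69, 34, 33))
(435.6, -9.9, array([35.7, 26.8]), 37.4, (350, 61, 34, 34))
```

View pics/w11.png

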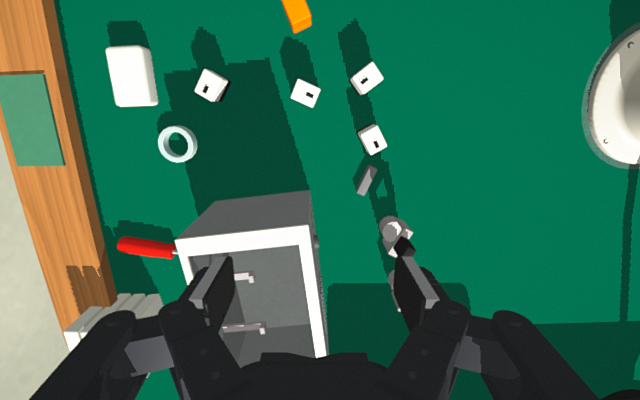

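The view shows relays at px (306,93), (367,78), (372,140) and (211,85), with the orange decoy at the top. The relay at (306,93) has been knocked about 30 mm from its earlier place. It's my first pick, at (512.0,7.7).

```bash
python3 -m pendant '[[0.03,-0.004,0.03,0,0,0,0.05],[0.03,-0.004,0.03,0,0,0,0.05],[0.03,-0.0035,0.03,0,0,0,0.05],[0.004,0,0.03,0,0,7.9,0.05],[0,0,0.03,0,0,7.9,0.05],[0,0,0.03,0,0,7.9,0.05],[0,0,0.03,0,0,0,0.05],[0,0,0.02,0,0,0,0.05],[0,0,0.01,0,0,0,0.05],[0,0,0,0,0,0,0.05],[0,0,0,0,0,0,0.05]]' >/dev/null; cat > to.py <<'E'
from h import *
import sys
# needed shift in tool x,y,z (mm) to reach target x y z yaw
st(); s=arm.read_state(); t=np.array(list(map(float,sys.argv[1:4])))
print("shift mm",R.from_quat(s["ee_rot"]).inv().apply(t-s["position"]).round(1), "turn about tool z", round((yaw()[0]-float(sys.argv[4])+180)%360-180,2))
E
python3 to.py 512 7.7 44 -113.5
```

```text
t 17.3 p [513.2   6.6  91.1] yaw,tilt [-1.137e+02  7.000e-02] F [-0.5  0.2  0.2] w 49.6 g 0.0 j6 -0.74
shift mm [-0.5  1.6 47.1] turn about tool z -0.2
```

```bash
python3 -m pendant '[[0,0.0015,0.025,0,0,0,0.05],[0,0,0.022,0,0,-0.2,0.05],[0,0,0,0,0,0,0.0],[0,0,0,0,0,0,0.0],[0,0,0,0,0,0,0.0],[0,0,0,0,0,0,0.0],[0,0,0,0,0,0,0.0],[0,0,0,0,0,0,0.0]]' ; python3 -m pendant '[[0,0,0,0,0,0,0.052],[0,0,0,0,0,0,0.052],[0,0,0,0,0,0,0.052],[0,0,0,0,0,0,0.052]]' | sed -n '2p;5p'; python3 to.py 512 7.7 44 -23.5
```

```text
clock: 18.1
position: [511.5, 7.5, 44.0]
ee_rot: [-0.548, 0.836, -0.0, 0.0]
contact_force: [0.1, 0.0, -0.8]
gripper_width: 31.5
grasp_force: 61.3
position: [511.2, 7.4, 43.4]
gripper_width: 51.8
t 18.5 p [511.2   7.4  43.4] yaw,tilt [-113.49    0.  ] F [ 0.6 -0.1  0.3] w 51.8 g 0.0 j6 -0.74
shift mm [-0.6 -0.6 -0.6] turn about tool z -89.99
```

```bash
python3 -m pendant '[[0,0,0,0,0,-7.5,0.052],[0,0,0,0,0,-7.5,0.052],[0,0,0,0,0,-7.5,0.052],[0,0,0,0,0,-7.5,0.052],[0,0,0,0,0,-7.5,0.052],[0,0,0,0,0,-7.5,0.052],[0,0,0,0,0,-7.5,0.052],[0,0,0,0,0,-7.5,0.052],[0,0,0,0,0,-7.5,0.052],[0,0,0,0,0,-7.5,0.052],[0,0,0,0,0,-7.5,0.052],[0,0,0,0,0,-7.5,0.052]]' | sed -n 2p; python3 -m pendant '[[0,0,0,0,0,0,0.052],[0,0,0,0,0,0,0],[0,0,0,0,0,0,0],[0,0,0,0,0,0,0],[0,0,0,0,0,0,0],[0,0,0,0,0,0,0],[0,0,0,0,0,0,0]]'; python3 -m pendant '[[0,0,-0.02,0,0,0,0],[0,0,-0.03,0,0,0,0],[0,0,-0.03,0,0,0,0],[0,0,0,0,0,7.4,0],[0,0,0,0,0,7.4,0],[0,0,0,0,0,7.4,0],[0,0,0,0,0,7.4,0],[0,0,0,0,0,7.4,0],[0,0,0,0,0,7.4,0],[0,0,0,0,0,7.4,0],[0,0,0,0,0,7.4,0],[0,0,0,0,0,7.4,0]]' |sed -n 2p; python3 -m pendant '[[0,0,0,0,0,0,0],[0,0,0,0,0,0,0]]' >/dev/null; python3 to.py 587.1 -208.5 90 -90.24
```

```text
position: [511.2, 7.4, 43.4]
clock: 20.4
position: [511.5, 7.5, 43.7]
ee_rot: [0.979, -0.204, 0.0, -0.0]
contact_force: [-0.7, 0.3, 1.9]
gripper_width: 25.3
grasp_force: 59.0
position: [510.7, 7.3, 122.9]
t 21.8 p [510.9   7.3 123.2] yaw,tilt [-8.995e+01  4.000e-02] F [-0.1 -1.4 -0.3] w 24.8 g 58.8 j6 -0.33
shift mm [215.9 -76.   33.1] turn about tool z 0.29
```

```bash
python3 -m pendant '[[0.0285,-0.0063,0,0,0,0,0],[0.0285,-0.0063,0,0,0,0,0],[0.0285,-0.0063,0,0,0,0,0],[0.0285,-0.0063,0,0,0,0,0],[0.0285,-0.0063,0,0,0,0,0],[0.0285,-0.0063,0,0,0,0,0],[0.0285,-0.0063,0,0,0,0,0],[0.0285,-0.0063,0,0,0,0,0],[0.0285,-0.0063,0,0,0,0,0],[0.0285,-0.0063,0,0,0,0,0],[0.0285,-0.0063,0,0,0,0,0],[0.0285,-0.0063,0,0,0,0.29,0]]' |sed -n 2p; python3 -m pendant '[[0,0,0.03,0,0,0,0],[0,0,0,0,0,0,0],[0,0,0,0,0,0,0]]' >/dev/null; python3 to.py 586.8 -334.5 70 -90.24
```

```text
position: [586.2, -335.8, 123.0]
t 23.3 p [ 585.6 -334.4   92.6] yaw,tilt [-90.31   0.16] F [-0.3  0.1  0.4] w 25.1 g 59.0 j6 0.27
shift mm [ 0.1 -1.3 22.6] turn about tool z -0.07
```

```bash
python3 -m pendant '[[0,-0.001,0.015,0,0,0,0],[0,0,0.008,0,0,0,0],[0,0,0,0,0,0,0]]' |sed -n '2p;4p';python3 -m pendant '[[0,0,0.002,0,0,0,0],[0,0,0,0,0,0,0]]' |sed -n '2p;4p';python3 -m pendant '[[0,0,0.002,0,0,0,0],[0,0,0,0,0,0,0]]' |sed -n '2p;4p';python3 -m pendant '[[0,0,0.002,0,0,0,0],[0,0,0,0,0,0,0]]' |sed -n '2p;4p'
```

```text
position: [586.4, -333.8, 69.0]
contact_force: [-0.3, 1.3, -0.4]
position: [587.5, -334.6, 68.7]
contact_force: [0.0, 0.9, -0.7]
position: [587.8, -334.9, 67.5]
contact_force: [-1.1, 1.1, 2.3]
position: [587.1, -334.7, 64.4]
contact_force: [0.1, -0.2, 0.4]
```

```bash
python3 -m pendant '[[0,0,0.003,0,0,0,0],[0,0,0,0,0,0,0]]' |sed -n '2p;4p';python3 -m pendant '[[0,0,0.003,0,0,0,0],[0,0,0,0,0,0,0]]' |sed -n '2p;4p';python3 -m pendant '[[0,0,0.003,0,0,0,0],[0,0,0,0,0,0,0]]' |sed -n '2p;4p';python3 -m pendant '[[0,0,0.002,0,0,0,0],[0,0,0,0,0,0,0]]' |sed -n '2p;4p'
```

```text
position: [586.8, -334.6, 60.5]
contact_force: [0.0, 0.9, -0.5]
position: [586.9, -334.6, 57.7]
contact_force: [-0.1, 0.4, -0.0]
position: [587.0, -334.6, 54.9]
contact_force: [0.5, -0.3, -1.8]
position: [587.4, -334.8, 53.7]
contact_force: [0.2, -0.1, 0.9]
```

```bash
python3 -m pendant '[[0,0,0.002,0,0,0,0],[0,0,0,0,0,0,0]]' |sed -n '2p;4p'; python3 -m pendant '[[0,0,0,0,0,0,0.05],[0,0,0,0,0,0,0.05],[0,0,0,0,0,0,0.05],[0,0,-0.03,0,0,0,0.05],[0,0,-0.03,0,0,0,0.05],[0,0,-0.03,0,0,0,0.05],[-0.03,0,-0.03,0,0,0,0.05],[-0.03,0,-0.03,0,0,0,0.05],[-0.03,0,-0.03,0,0,0,0.05],[-0.03,0.0,-0.03,0,0,0,0.05],[-0.03,0.01,0,0,0,0,0.05],[-0.03,0.01,0,0,0,0,0.05]]' |sed -n 2p;  python3 to.py 436 75 250 -90
```

```text
position: [587.5, -334.8, 53.7]
contact_force: [-3.6, 2.4, 9.2]
position: [568.6, -153.4, 262.4]
t 26.4 p [ 568.6 -153.4  262.4] yaw,tilt [-90.39   0.13] F [-0.3  0.5 -0.3] w 50.0 g 0.0 j6 -0.02
shift mm [-227.4  134.2   12.1] turn about tool z -0.39
```

```bash
python3 -m pendant '[[-0.0276,0.0148,0,0,0,0,0.06],[-0.0276,0.0148,0,0,0,0,0.06],[-0.0276,0.0148,0,0,0,0,0.06],[-0.0276,0.0148,0,0,0,0,0.06],[-0.0276,0.0148,0,0,0,0,0.06],[-0.0276,0.0148,0,0,0,0,0.06],[-0.0276,0.0148,0,0,0,0,0.06],[-0.0276,0.0148,0,0,0,-0.4,0.06],[-0.0276,0.0148,0,0,0,0,0.06],[0,0,0,0,0,0,0.06],[0,0,0,0,0,0,0.06]]' |sed -n 2p;  python3 rel.py w12.png
```

```text
position: [436.6, 95.0, 261.5]
t 27.5 p [436.6  95.  261.5] yaw,tilt [-8.988e+01  1.000e-02] F [ 0.5  0.1 -0.4] w 60.0 g 0.0 j6 -0.58
nadir [437.3  17.1 378.7]
(424.3, 121.1, array([37.2, 11.9]), 65.9, (314, 184, 18, 32))
(673.4, 70.1, array([46.5, 55.3]), 89.8, (81, 136, 48, 42))
(422.2, 65.3, array([26.2, 34.7]), 29.9, (312, 134, 32, 37))
(628.0, -1.3, array([36.9, 37.8]), 59.0, (112, 69, 44, 39))
(433.8, -10.4, array([32.4, 26.8]), 37.3, (299, 59, 37, 40))
```

```bash
python3 -m pendant '[[0.03,0.001,0.02,0,0,0,0.052],[0.03,0.001,0.02,0,0,0,0.052],[0.03,0.001,0.02,0,0,0,0.052],[0.015,0,0.02,0,0,0,0.052],[0,0,0.02,0,0,-7.44,0.052],[0,0,0.02,0,0,-7.44,0.052],[0,0,0.02,0,0,-7.44,0.052],[0,0,0.02,0,0,-7.44,0.052],[0,0,0,0,0,-7.44,0.052],[0,0,0,0,0,0,0.052],[0,0,0,0,0,0,0.052]]' |sed -n 2p; python3 to.py 433.5 -10.3 44 -52.7
```

```text
position: [434.3, -11.0, 101.5]
t 28.65 p [434.3 -11.  101.5] yaw,tilt [-5.301e+01  3.000e-02] F [ 0.8 -0.2  0.2] w 51.9 g 0.0 j6 0.29
shift mm [-1.1  0.2 57.5] turn about tool z -0.31
```

```bash
python3 -m pendant '[[-0.001,0,0.025,0,0,0,0.052],[0,0,0.025,0,0,-0.3,0.052],[0,0,0.0075,0,0,0,0.052],[0,0,0,0,0,0,0.0],[0,0,0,0,0,0,0.0],[0,0,0,0,0,0,0.0],[0,0,0,0,0,0,0.0],[0,0,0,0,0,0,0.0],[0,0,0,0,0,0,0.0]]' | sed -n '2p;5,6p' ; python3 -m pendant '[[0,0,0,0,0,0,0.052],[0,0,0,0,0,0,0.052],[0,0,0,0,0,0,0.052],[0,0,0,0,0,0,0.052]]' | sed -n '2p;5p'; python3 -m pendant '[[0,0,0,0,0,7.5,0.052],[0,0,0,0,0,7.5,0.052],[0,0,0,0,0,7.5,0.052],[0,0,0,0,0,7.5,0.052],[0,0,0,0,0,7.5,0.052],[0,0,0,0,0,7.5,0.052],[0,0,0,0,0,7.5,0.052],[0,0,0,0,0,7.5,0.052],[0,0,0,0,0,7.5,0.052],[0,0,0,0,0,7.5,0.052],[0,0,0,0,0,7.5,0.052],[0,0,0,0,0,7.5,0.052]]' | sed -n 2p; python3 -m pendant '[[0,0,0,0,0,0,0.052],[0,0,0,0,0,0,0],[0,0,0,0,0,0,0],[0,0,0,0,0,0,0],[0,0,0,0,0,0,0],[0,0,0,0,0,0,0],[0,0,0,0,0,0,0]]'; python3 -m pendant '[[0,0,-0.02,0,0,0,0],[0,0,-0.03,0,0,0,0],[0,0,-0.03,0,0,0,0],[0,0,0,0,0,-7.5,0],[0,0,0,0,0,-7.5,0],[0,0,0,0,0,-7.5,0],[0,0,0,0,0,-7.5,0],[0,0,0,0,0,-7.5,0],[0,0,0,0,0,-7.5,0],[0,0,0,0,0,-7.5,0],[0,0,0,0,0,0,0]]' |sed -n 2p; python3 to.py 587.15 -292.6 75 -90.24
```

```text
position: [433.4, -9.5, 44.4]
gripper_width: 30.7
grasp_force: 59.5
position: [433.1, -9.6, 43.9]
gripper_width: 52.1
position: [433.1, -9.6, 43.9]
clock: 31.85
position: [433.4, -9.6, 44.2]
ee_rot: [-0.322, 0.947, -0.0, 0.0]
contact_force: [-0.1, -0.3, 3.3]
gripper_width: 25.2
grasp_force: 59.3
position: [432.7, -9.7, 123.5]
t 32.95 p [432.7  -9.7 123.5] yaw,tilt [-9.001e+01  7.000e-02] F [-0.6  0.7 -0.3] w 25.2 g 59.0 j6 -0.36
shift mm [ 282.8 -154.6   48.4] turn about tool z 0.23
```

```bash
python3 -m pendant '[[0.0236,-0.0129,0,0,0,0,0],[0.0236,-0.0129,0,0,0,0,0],[0.0236,-0.0129,0,0,0,0,0],[0.0236,-0.0129,0,0,0,0,0],[0.0236,-0.0129,0,0,0,0,0],[0.0236,-0.0129,0,0,0,0,0],[0.0236,-0.0129,0,0,0,0,0],[0.0236,-0.0129,0,0,0,0,0],[0.0236,-0.0129,0,0,0,0,0],[0.0236,-0.0129,0,0,0,0,0],[0.0236,-0.0129,0,0,0,0,0],[0.0236,-0.0129,0,0,0,0.2,0]]' |sed -n 2p; python3 -m pendant '[[0,0,0.03,0,0,0,0],[0,0,0,0,0,0,0],[0,0,0,0,0,0,0]]' >/dev/null; python3 to.py 587.15 -292.6 70 -90.24
```

```text
position: [588.1, -293.7, 123.2]
t 34.45 p [ 587.1 -292.5   93. ] yaw,tilt [-90.26   0.19] F [ 0.2 -0.7 -0.2] w 25.2 g 59.1 j6 0.21
shift mm [ 0.1 -0.1 23. ] turn about tool z -0.02
```

```bash
python3 -m pendant '[[0,0,0.015,0,0,0,0],[0,0,0.007,0,0,0,0],[0,0,0,0,0,0,0]]' |sed -n '2p;4p';python3 -m pendant '[[0,0,0.003,0,0,0,0],[0,0,0,0,0,0,0]]' |sed -n '2p;4p';python3 -m pendant '[[0,0,0.003,0,0,0,0],[0,0,0,0,0,0,0]]' |sed -n '2p;4p';python3 -m pendant '[[0,0,0.003,0,0,0,0],[0,0,0,0,0,0,0]]' |sed -n '2p;4p'
```

```text
position: [587.2, -292.1, 70.7]
contact_force: [-0.6, 0.5, -0.5]
position: [588.1, -292.6, 69.0]
contact_force: [-0.2, 0.2, 0.2]
position: [588.6, -292.9, 68.0]
contact_force: [-1.8, 1.2, 6.8]
position: [588.7, -293.0, 67.8]
contact_force: [-5.7, 4.1, 18.3]
```

```bash
python3 -m pendant '[[0,0.001,-0.006,0,0,0,0],[0,0,0,0,0,0,0],[0,0,0,0,0,0,0]]' |sed -n '2p;4p'; python3 to.py 587.3 -292.6 68.5 -90.24; python3 -m pendant '[[0,0,0.002,0,0,0,0],[0,0,0,0,0,0,0]]' |sed -n '2p;4p';python3 -m pendant '[[0,0,0.002,0,0,0,0],[0,0,0,0,0,0,0]]' |sed -n '2p;4p'
```

```text
position: [587.0, -292.8, 68.8]
contact_force: [0.1, -0.4, -1.0]
t 35.65 p [ 587.  -292.8   68.8] yaw,tilt [-9.02e+01  1.00e-02] F [ 0.1 -0.4 -1. ] w 25.0 g 59.1 j6 0.21
shift mm [-0.2 -0.3  0.3] turn about tool z 0.04
position: [586.6, -292.7, 65.9]
contact_force: [-0.3, 0.5, -0.8]
position: [586.8, -292.7, 64.2]
contact_force: [-0.2, 0.3, -0.8]
```

Entered. Press down home and release.

```bash
python3 -m pendant '[[0,0,0.003,0,0,0,0],[0,0,0.003,0,0,0,0],[0,0,0,0,0,0,0]]' |sed -n '2p;4p';python3 -m pendant '[[0,0,0.003,0,0,0,0],[0,0,0.0025,0,0,0,0],[0,0,0,0,0,0,0]]' |sed -n '2p;4p'
```

```text
position: [586.7, -292.6, 58.3]
contact_force: [-0.1, 0.4, -0.2]
position: [587.3, -292.8, 54.2]
contact_force: [-0.5, 0.1, 2.7]
```

```bash
python3 -m pendant '[[0,0,0,0,0,0,0.052],[0,0,0,0,0,0,0.052],[0,0,0,0,0,0,0.052],[0,0,-0.025,0,0,0,0.052],[0,0,-0.03,0,0,0,0.052],[0,0,-0.03,0,0,0,0.052]]' |sed -n 2p;python3 -m pendant '[[-0.0299,0.0138,0,0,0,0,0.052],[-0.0299,0.0138,0,0,0,0,0.052],[-0.0299,0.0138,0,0,0,0,0.052],[-0.0299,0.0138,0,0,0,0,0.052],[-0.0299,0.0138,0,0,0,0,0.052],[-0.0299,0.0138,0,0,0,0,0.052],[-0.0299,0.0138,0,0,0,0,0.052],[-0.0299,0.0138,0,0,0,0,0.052],[-0.0299,0.0138,0,0,0,0,0.052],[-0.0299,0.0138,0,0,0,0,0.052],[-0.0299,0.0138,0,0,0,0,0.052],[-0.0299,0.0138,0,0,0,0,0.052]]' |sed -n 2p; python3 -m pendant '[[0,0,0,0,0,7.5,0.052],[0,0,0,0,0,7.5,0.052],[0,0,0,0,0,7.5,0.052],[0,0,0,0,0,7.5,0.052],[0,0,0,0,0,7.5,0.052],[0,0,0,0,0,7.5,0.052],[0,0,0,0,0,7.5,0.052],[0,0,0,0,0,7.5,0.052],[0,0,0,0,0,0,0.052],[0,0,0,0,0,0,0.052]]' |sed -n 2p;  python3 to.py 421.5 66.5 44 -150
```

```text
position: [586.8, -292.7, 138.8]
position: [422.0, 67.7, 138.6]
position: [422.6, 66.6, 138.5]
t 39.45 p [422.6  66.6 138.5] yaw,tilt [-1.5003e+02  1.0000e-02] F [0.3 0.4 0.9] w 52.2 g 0.0 j6 -1.59
shift mm [ 1.   0.5 94.5] turn about tool z -0.03
```

```bash
python3 -m pendant '[[0.001,0,0.03,0,0,0,0.052],[0,0,0.03,0,0,0,0.052],[0,0,0.025,0,0,0,0.052],[0,0,0.0095,0,0,0,0.052],[0,0,0,0,0,0,0.0],[0,0,0,0,0,0,0.0],[0,0,0,0,0,0,0.0],[0,0,0,0,0,0,0.0],[0,0,0,0,0,0,0.0],[0,0,0,0,0,0,0.0]]' | sed -n '2p;4,6p' ; python3 -m pendant '[[0,0,0,0,0,0,0.052],[0,0,0,0,0,0,0.052],[0,0,0,0,0,0,0.052],[0,0,0,0,0,0,0.052]]' | sed -n '2p;5p'; python3 -m pendant '[[0,0,0,0,0,-7.5,0.052],[0,0,0,0,0,-7.5,0.052],[0,0,0,0,0,-7.5,0.052],[0,0,0,0,0,-7.5,0.052],[0,0,0,0,0,-7.5,0.052],[0,0,0,0,0,-7.5,0.052],[0,0,0,0,0,-7.5,0.052],[0,0,0,0,0,-7.5,0.052],[0,0,0,0,0,-7.5,0.052],[0,0,0,0,0,-7.5,0.052],[0,0,0,0,0,-7.5,0.052],[0,0,0,0,0,-7.5,0.052]]' | sed -n 2p; python3 -m pendant '[[0,0,0,0,0,0,0.052],[0,0,0,0,0,0,0],[0,0,0,0,0,0,0],[0,0,0,0,0,0,0],[0,0,0,0,0,0,0],[0,0,0,0,0,0,0],[0,0,0,0,0,0,0]]'; python3 -m pendant '[[0,0,-0.02,0,0,0,0],[0,0,-0.03,0,0,0,0],[0,0,-0.03,0,0,0,0],[0,0,0,0,0,7.5,0],[0,0,0,0,0,7.5,0],[0,0,0,0,0,7.5,0],[0,0,0,0,0,7.7,0],[0,0,0,0,0,0,0],[0,0,0,0,0,0,0]]' |sed -n 2p; python3 to.py 587.15 -250.6 75 -90.24
```

```text
position: [421.9, 66.1, 44.4]
contact_force: [-0.0, 0.1, -0.3]
gripper_width: 30.9
grasp_force: 59.5
position: [421.7, 66.1, 44.0]
gripper_width: 51.9
position: [421.7, 66.0, 43.9]
clock: 42.75
position: [422.0, 66.2, 44.1]
ee_rot: [0.865, -0.501, 0.0, -0.0]
contact_force: [-0.3, 0.5, 1.8]
gripper_width: 25.2
grasp_force: 59.1
position: [421.4, 65.9, 123.7]
t 43.65 p [421.4  65.9 123.7] yaw,tilt [-9.024e+01  5.000e-02] F [ 0.5  0.3 -1.1] w 24.7 g 58.8 j6 -0.54
shift mm [ 315.8 -167.1   48.6] turn about tool z 0.0
```

```bash
python3 -m pendant '[[0.0263,-0.0139,0,0,0,0,0],[0.0263,-0.0139,0,0,0,0,0],[0.0263,-0.0139,0,0,0,0,0],[0.0263,-0.0139,0,0,0,0,0],[0.0263,-0.0139,0,0,0,0,0],[0.0263,-0.0139,0,0,0,0,0],[0.0263,-0.0139,0,0,0,0,0],[0.0263,-0.0139,0,0,0,0,0],[0.0263,-0.0139,0,0,0,0,0],[0.0263,-0.0139,0,0,0,0,0],[0.0263,-0.0139,0,0,0,0,0],[0.0263,-0.0139,0,0,0,0,0]]' |sed -n 2p; python3 -m pendant '[[0,0,0.03,0,0,0,0],[0,0,0.0185,0,0,0,0],[0,0,0,0,0,0,0],[0,0,0,0,0,0,0]]' >/dev/null; python3 to.py 587.0 -250.6 70 -90.24
```

```text
position: [586.6, -251.7, 123.3]
t 45.25 p [ 586.5 -250.7   75.3] yaw,tilt [-9.029e+01  6.000e-02] F [ 0.2 -0.5 -0.1] w 25.1 g 59.0 j6 0.15
shift mm [-0.1 -0.6  5.3] turn about tool z -0.05
```

```bash
python3 -m pendant '[[0,-0.0004,0.004,0,0,0,0],[0,0,0.003,0,0,0,0],[0,0,0,0,0,0,0]]' |sed -n '2p;4p';python3 -m pendant '[[0,0,0.002,0,0,0,0],[0,0,0,0,0,0,0]]' |sed -n '2p;4p';python3 -m pendant '[[0,0,0.002,0,0,0,0],[0,0,0,0,0,0,0]]' |sed -n '2p;4p'
```

```text
position: [586.9, -250.4, 68.8]
contact_force: [0.4, 1.0, -0.6]
position: [586.8, -250.6, 66.5]
contact_force: [-0.1, 0.4, 0.8]
position: [586.7, -250.6, 64.2]
contact_force: [0.2, -0.4, -0.0]
```

```bash
python3 -m pendant '[[0,0,0.003,0,0,0,0],[0,0,0.003,0,0,0,0],[0,0,0.003,0,0,0,0],[0,0,0.0025,0,0,0,0],[0,0,0,0,0,0,0]]' |sed -n '2p;4p';python3 -m pendant '[[0,0,0,0,0,0,0.052],[0,0,0,0,0,0,0.052],[0,0,0,0,0,0,0.052],[0,0,-0.025,0,0,0,0.052],[0,0,-0.03,0,0,0,0.052],[0,0,-0.03,0,0,0,0.052],[-0.025,-0.004,-0.03,0,0,0,0.052],[-0.025,-0.004,-0.03,0,0,0,0.052]]' |sed -n 2p;python3 -m pendant '[[-0.028,-0.004,-0.005,0,0,0,0.052],[-0.028,-0.004,-0.005,0,0,0,0.052],[-0.028,-0.004,-0.005,0,0,0,0.052],[-0.028,-0.004,-0.005,0,0,0,0.052],[-0.028,-0.004,-0.005,0,0,0,0.052],[-0.028,-0.004,-0.005,0,0,0,0.052],[-0.028,-0.004,-0.005,0,0,0,0.052],[-0.028,-0.004,-0.005,0,0,0,0.052],[-0.028,-0.004,-0.005,0,0,0,0.052],[-0.028,0,0,0,0,0,0.052],[0,0,0,0,0,0,0.052],[0,0,0,0,0,0,0.052]]' |sed -n 2p; python3 rel.py w13.png
```

```text
position: [586.8, -250.6, 54.2]
contact_force: [-3.1, 1.6, 6.3]
position: [594.9, -200.7, 198.8]
position: [632.8, 79.5, 242.5]
t 48.45 p [632.8  79.5 242.5] yaw,tilt [-9.032e+01  5.000e-02] F [ 0.6  0.5 -1.3] w 52.0 g 0.0 j6 -0.38
nadir [633.    1.6 359.7]
(442.6, 117.6, array([39.7, 12.3]), 66.5, (470, 198, 27, 33))
(693.0, 68.3, array([48. , 46.1]), 87.7, (236, 150, 44, 45))
(635.0, -2.1, array([32.5, 26.6]), 59.3, (293, 82, 38, 42))
```

```bash
python3 -m pendant '[[0.027,-0.0009,0.01,0,0,-7.45,0.052],[0,0,0.02,0,0,-7.45,0.052],[0,0,0.02,0,0,-7.45,0.052],[0,0,0.02,0,0,-7.45,0.052],[0,0,0.02,0,0,-7.45,0.052],[0,0,0.02,0,0,-7.45,0.052],[0,0,0.02,0,0,-7.45,0.052],[0,0,0.01,0,0,-7.45,0.052],[0,0,0,0,0,0,0.052],[0,0,0,0,0,0,0.052]]' |sed -n 2p; python3 to.py 635 -2.1 110 -30.7
```

```text
position: [634.0, 51.1, 103.2]
t 49.5 p [634.   51.1 103.2] yaw,tilt [-3.099e+01  2.000e-02] F [-0.6 -0.3  0.5] w 52.1 g 0.0 j6 0.7
shift mm [28.3 45.1 -6.7] turn about tool z -0.29
```

```bash
python3 -m pendant '[[0.0142,0.0226,0,0,0,-0.3,0.052],[0.0142,0.0226,0,0,0,0,0.052],[0,0,0.03,0,0,0,0.052],[0,0,0.029,0,0,0,0.052],[0,0,0,0,0,0,0.0],[0,0,0,0,0,0,0.0],[0,0,0,0,0,0,0.0],[0,0,0,0,0,0,0.0],[0,0,0,0,0,0,0.0],[0,0,0,0,0,0,0.0]]' | sed -n '2p;4,6p' ; python3 -m pendant '[[0,0,0,0,0,0,0.052],[0,0,0,0,0,0,0.052],[0,0,0,0,0,0,0.052],[0,0,0,0,0,0,0.052]]' | sed -n '2p;5p'; python3 -m pendant '[[0,0,0,0,0,7.5,0.052],[0,0,0,0,0,7.5,0.052],[0,0,0,0,0,7.5,0.052],[0,0,0,0,0,7.5,0.052],[0,0,0,0,0,7.5,0.052],[0,0,0,0,0,7.5,0.052],[0,0,0,0,0,7.5,0.052],[0,0,0,0,0,7.5,0.052],[0,0,0,0,0,7.5,0.052],[0,0,0,0,0,7.5,0.052],[0,0,0,0,0,7.5,0.052],[0,0,0,0,0,7.5,0.052]]' | sed -n 2p; python3 -m pendant '[[0,0,0,0,0,0,0.052],[0,0,0,0,0,0,0],[0,0,0,0,0,0,0],[0,0,0,0,0,0,0],[0,0,0,0,0,0,0],[0,0,0,0,0,0,0],[0,0,0,0,0,0,0]]'; python3 -m pendant '[[0,0,-0.02,0,0,0,0],[0,0,-0.03,0,0,0,0],[0,0,-0.03,0,0,0,0],[0,0,0,0,0,-7.6,0],[0,0,0,0,0,-7.6,0],[0,0,0,0,0,-7.6,0],[0,0,0,0,0,-7.6,0],[0,0,0,0,0,0,0],[0,0,0,0,0,0,0]]' |sed -n 2p; python3 to.py 587.1 -208.6 75 -90.24
```

```text
position: [635.5, -1.1, 44.8]
contact_force: [-0.1, 0.2, -0.6]
gripper_width: 31.3
grasp_force: 62.8
position: [635.2, -1.3, 44.0]
gripper_width: 52.0
position: [635.2, -1.3, 43.9]
clock: 52.8
position: [635.4, -1.3, 44.2]
ee_rot: [-0.497, 0.868, -0.0, 0.0]
contact_force: [0.1, -0.4, 0.7]
gripper_width: 25.2
grasp_force: 59.9
position: [634.9, -1.4, 123.6]
t 53.7 p [634.9  -1.4 123.6] yaw,tilt [-9.024e+01  5.000e-02] F [ 0.7  0.3 -1. ] w 24.9 g 59.6 j6 -0.26
shift mm [207.4  46.9  48.7] turn about tool z -0.0
```

```bash
python3 -m pendant '[[0.0259,0.0059,0,0,0,0,0],[0.0259,0.0059,0,0,0,0,0],[0.0259,0.0059,0,0,0,0,0],[0.0259,0.0059,0,0,0,0,0],[0.0259,0.0059,0,0,0,0,0],[0.0259,0.0059,0,0,0,0,0],[0.0259,0.0059,0,0,0,0,0],[0.0259,0.0059,0,0,0,0,0],[0,0,0.03,0,0,0,0],[0,0,0.0185,0,0,0,0],[0,0,0,0,0,0,0],[0,0,0,0,0,0,0]]' >/dev/null; python3 to.py 587.0 -208.6 70 -90.24
```

```text
t 54.9 p [ 587.9 -208.6   75.6] yaw,tilt [-9.012e+01  3.000e-02] F [-0.6 -0.8  0. ] w 25.0 g 59.6 j6 0.08
shift mm [0.  0.9 5.6] turn about tool z 0.12
```

```bash
python3 -m pendant '[[0,0.0006,0.004,0,0,0.1,0],[0,0,0.003,0,0,0,0],[0,0,0,0,0,0,0]]' |sed -n '2p;4p';python3 -m pendant '[[0,0,0.002,0,0,0,0],[0,0,0,0,0,0,0]]' |sed -n '2p;4p';python3 -m pendant '[[0,0,0.002,0,0,0,0],[0,0,0,0,0,0,0]]' |sed -n '2p;4p'
```

```text
position: [587.1, -208.2, 68.7]
contact_force: [-0.5, 0.6, -0.1]
position: [587.0, -208.4, 66.5]
contact_force: [-1.3, 0.0, -1.2]
position: [586.9, -208.4, 64.2]
contact_force: [-0.8, -0.3, -0.6]
```

```bash
python3 -m pendant '[[0,0,0.003,0,0,0,0],[0,0,0.003,0,0,0,0],[0,0,0.003,0,0,0,0],[0,0,0.0025,0,0,0,0],[0,0,0,0,0,0,0]]' |sed -n '2p;4p';python3 -m pendant '[[0,0,0,0,0,0,0.06],[0,0,0,0,0,0,0.06],[0,0,0,0,0,0,0.06],[0,0,-0.025,0,0,0,0.06],[0,0,-0.03,0,0,0,0.06],[0,0,-0.03,0,0,0,0.06],[0,0,-0.03,0,0,0,0.06],[0,0,-0.03,0,0,0,0.06],[0,0,-0.03,0,0,0,0.06],[0,0,0,0,0,0,0.06],[0,0,0,0,0,0,0.06]]' |sed -n 2p; python3 - <<'E'
from h import *
d=grab('wrist','w14.png'); hsv=cv2.cvtColor(d["image"],cv2.COLOR_RGB2HSV)
print(proj(d,[[587,-334.6+42*k,56] for k in range(4)]).round(0).tolist())
cv2.imwrite("pics/w14c.png",cv2.resize(cv2.imread("pics/w14.png")[0:260,200:440],None,fx=2.2,fy=2.2))
E
```

```text
position: [587.0, -208.5, 54.1]
contact_force: [-1.7, 1.9, 6.6]
position: [587.1, -208.4, 228.3]
[[314.0, 49.0], [314.0, 99.0], [314.0, 145.0], [315.0, 188.0]]
```

View pics/w14c.png

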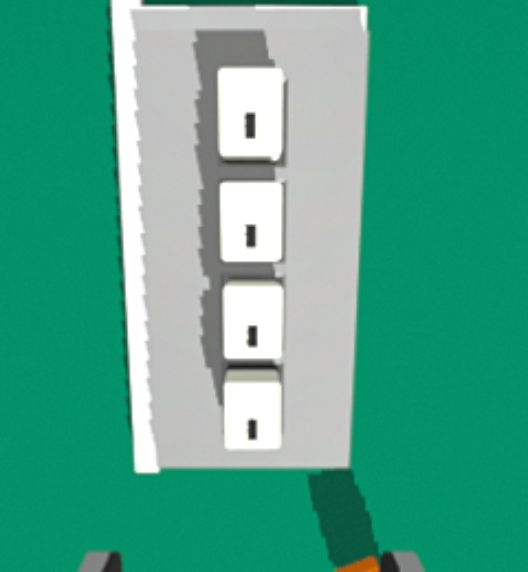

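All four relays are seated in the sockets and the carrier is still flush. Next I travel to the gauges.

```bash
python3 -m pendant '[[-0.028,0.015,-0.01,0,0,0,0.05],[-0.028,0.015,-0.01,0,0,0,0.05],[-0.028,0.015,-0.01,0,0,0,0.05],[-0.028,0.015,-0.01,0,0,0,0.05],[-0.028,0.015,-0.01,0,0,0,0.05],[-0.028,0.015,-0.01,0,0,0,0.05],[-0.028,0.015,-0.01,0,0,0,0.05],[-0.028,0.015,-0.01,0,0,0,0.05],[-0.028,0.015,-0.01,0,0,0,0.05],[-0.028,0.015,0,0,0,0,0.05],[-0.028,0.01,0,0,0,0,0.05]]' | sed -n 2p; python3 -m pendant '[[0,0,0,0,0,-7.5,0.05],[0,0,0,0,0,-7.5,0.05],[0,0,0,0,0,-7.5,0.05],[0,0,0,0,0,-7.5,0.05],[0,0,0,0,0,-7.5,0.05],[0,0,0,0,0,-7.5,0.05],[0,0,0,0,0,-7.5,0.05],[0,0,0,0,0,-7.5,0.05],[0,0,0,0,0,-7.5,0.05],[0,0,0,0,0,-7.5,0.05],[0,0,0,0,0,-7.5,0.05],[0,0,0,0,0,-7.5,0.05]]' | sed -n 2p;  python3 -m pendant '[[0,0,0,0,0,0,0.05]]' >/dev/null; python3 to.py 320 240 320 0
```

```text
position: [426.6, 100.8, 316.9]
position: [427.5, 99.8, 316.3]
t 59.65 p [427.5  99.8 316.4] yaw,tilt [-0.2   0.19] F [ 0.3 -0.3 -0.9] w 50.0 g 0.0 j6 0.97
shift mm [-108.  -139.8   -3.5] turn about tool z -0.2
```

```bash
python3 -m pendant '[[-0.018,-0.0233,0,0,0,-0.2,0.05],[-0.018,-0.0233,0,0,0,0,0.05],[-0.018,-0.0233,0,0,0,0,0.05],[-0.018,-0.0233,0,0,0,0,0.05],[-0.018,-0.0233,0,0,0,0,0.05],[-0.018,-0.0233,0,0,0,0,0.05],[0,0,0,0,0,0,0.05],[0,0,0,0,0,0,0.05]]' | sed -n 2p; python3 - <<'E'
from h import *
st();d=grab('wrist','w15.png'); im=d["image"];hsv=cv2.cvtColor(im,cv2.COLOR_RGB2HSV)
m=(hsv[...,2]<60)&(im[...,1].astype(int)-im[...,0]<15); m[250:]=0
print("nadir",d["xyz"])
for x in rect(d,m,102,40):
    if 300<x[0]<460 and 130<x[1]<380: print("blk",x)
g=(hsv[...,1]<60)&(hsv[...,2]>70); g[250:]=0
for x in rect(d,g,26,40):
    if 300<x[0]<480 and 100<x[1]<380: print("gry",x)
p=proj(d,[[380,240,60]])[0].astype(int); print(p)
cv2.imwrite("pics/w15c.png",cv2.resize(cv2.imread("pics/w15.png")[0:250,180:480],None,fx=2.4,fy=2.4,interpolation=cv2.INTER_CUBIC))
E
```

```text
position: [319.6, 240.0, 317.3]
t 60.45 p [319.6 240.  317.3] yaw,tilt [0.  0.1] F [ 1.  -0.6 -0.3] w 49.9 g 0.0 j6 0.52
nadir [399.03870684 241.0225691  434.42076851]
blk (362.8, 294.7, array([21.1, 13.1]), 39.3, (253, 135, 20, 18))
gry (368.2, 183.8, array([ 7.8, 16.1]), 64.6, (352, 124, 10, 13))
gry (357.3, 305.4, array([53.7, 39. ]), 85.8, (245, 124, 41, 31))
gry (379.7, 207.5, array([34. , 39.8]), 6.9, (323, 108, 32, 27))
gry (421.5, 134.0, array([44.6, 15. ]), 66.1, (379, 76, 35, 24))
[313 122]
```

View pics/w15c.png

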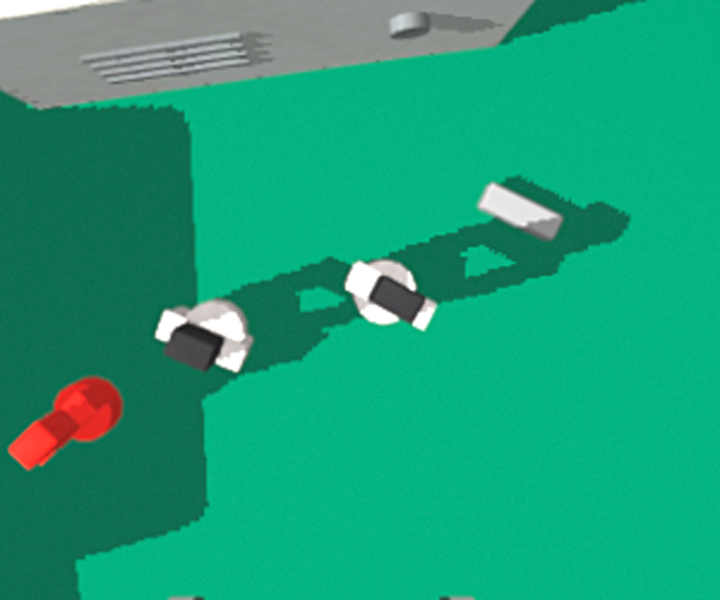

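Gauges: A has its handle at crop (397,300), ends (362,280)–(424,314). B has its handle at crop (193,345), ends (168,323)–(237,352). The red decoy is to the left at (65,420).

```bash
python3 - <<'E'
from h import *
d=grab('wrist'); im=d["image"].astype(int)
m=(im.max(2)<90)&(im[...,1]-im[...,0]<25); m[250:]=0
for x in rect(d,m,102,30):
    if 300<x[0]<460 and 130<x[1]<380: print("blk",x)
px=lambda u,v:(180+(u+.5)/2.4-.5,(v+.5)/2.4-.5)
for n,foot,ends in(("A",(383,292),[(362,280),(424,314)]),("B",(213,333),[(172,325),(236,350)])):
    f=onz(d,[px(*foot)],26)[0];e=onz(d,[px(*q) for q in ends],63); v=e[0]-e[1]
    print(n,"foot",f[:2].round(1),"ends mid",e.mean(0)[:2].round(1),"len",np.linalg.norm(v).round(1),"dir",np.degrees(np.arctan2(v[1],v[0])).round(1))
# cabinet opening corners, from top cam
E
```

```text
blk (359.6, 298.9, array([23.5, 17.6]), 66.8, (248, 135, 25, 20))
blk (380.2, 206.9, array([22.8, 12.6]), 64.3, (334, 115, 23, 20))
A foot [379.8 206.2] ends mid [379.1 204.1] len 35.6 dir 62.3
B foot [357.8 300.5] ends mid [359.3 299.7] len 34.4 dir 68.4
```

```bash
python3 -m pendant '[[0.02,0.011,0.02,0,0,0,0.05],[0.02,0.011,0.03,0,0,0,0.05],[0.0204,0.0114,0.03,0,0,0,0.05],[0,0,0.03,0,0,6.5,0.05],[0,0,0.03,0,0,6.5,0.05],[0,0,0.02,0,0,6.5,0.05],[0,0,0,0,0,6.5,0.05],[0,0,0,0,0,0,0.05],[0,0,0,0,0,0,0.05]]' | sed -n 2p; python3 to.py 380 206.6 96 -26
```

```text
position: [381.0, 206.1, 158.1]
t 61.45 p [381.  206.1 158.1] yaw,tilt [-25.94   0.03] F [0.  0.1 0.2] w 49.7 g 0.0 j6 0.24
shift mm [-1.2  0.1 62.1] turn about tool z 0.06
```

```bash
python3 -m pendant '[[-0.001,0,0.025,0,0,0,0.05],[0,0,0.025,0,0,0,0.05],[0,0,0.012,0,0,0,0.05],[0,0,0,0,0,0,0],[0,0,0,0,0,0,0],[0,0,0,0,0,0,0],[0,0,0,0,0,0,0],[0,0,0,0,0,0,0],[0,0,0,0,0,0,0]]'; python3 -m pendant '[[0,0,-0.02,0,0,0,0],[0,0,-0.03,0,0,0,0],[0,0,-0.03,0,0,0,0],[0,0,-0.03,0,0,0,0],[0,0,-0.03,0,0,0,0],[0,0,-0.03,0,0,0,0],[0,0,-0.02,0,0,-6.6,0],[0,0,0,0,0,-6.6,0],[0,0,0,0,0,-6.6,0],[0,0,0,0,0,-6.6,0],[0,0,0,0,0,-6.6,0],[0,0,0,0,0,0,0]]'
```

```text
clock: 62.35
position: [379.8, 207.2, 96.6]
ee_rot: [0.974, -0.225, 0.0, -0.0]
contact_force: [-1.4, 0.3, 0.7]
gripper_width: 20.7
grasp_force: 60.1
clock: 63.55
position: [379.2, 206.7, 285.6]
ee_rot: [0.998, 0.061, -0.0, 0.0]
contact_force: [0.2, -0.4, -2.1]
gripper_width: 21.3
grasp_force: 59.8
```

```bash
python3 -m pendant '[[0.03,-0.006,0,0,0,0,0],[0.03,-0.006,0,0,0,0,0],[0.03,-0.006,0,0,0,0,0],[0,-0.02,0,0,0,0,0],[0,0,0,0,0,0,0],[0,0,0,0,0,0,0]]' |sed -n 2p; python3 - <<'E'
from h import *
st();d=grab('wrist','w16.png'); hsv=cv2.cvtColor(d["image"],cv2.COLOR_RGB2HSV)
print("nadir",d["xyz"].round(1))
c=np.array([566.8,277.5]);th=np.radians(7);ex=np.array([np.cos(th),np.sin(th)]);ey=np.array([-ex[1],ex[0]])
print("open pred",proj(d,[[*(c+a*64*ex+b*104*ey),149] for a,b in((1,1),(1,-1),(-1,-1),(-1,1))]).round(0).tolist())
print("hooks pred",proj(d,[[*(c+43*ex+b*42*ey),95] for b in(-1,1)]).round(0).tolist())
print("tips pred",proj(d,[[*(c+(43-31)*ex+b*42*ey),105] for b in(-1,1)]).round(0).tolist())
cv2.imwrite("pics/w16c.png",cv2.resize(cv2.imread("pics/w16.png")[0:260,130:530],None,fx=2,fy=2,interpolation=cv2.INTER_CUBIC))
E
```

```text
position: [463.9, 255.5, 285.3]
t 64.15 p [463.9 255.5 285.3] yaw,tilt [6.95 0.1 ] F [-0.7  0.1 -2.6] w 20.9 g 59.7 j6 0.88
nadir [542.8 266.1 402.4]
open pred [[160.0, -19.0], [444.0, -20.0], [426.0, 154.0], [181.0, 154.0]]
hooks pred [[350.0, 28.0], [258.0, 28.0]]
tips pred [[350.0, 63.0], [258.0, 63.0]]
```

View pics/w16c.png

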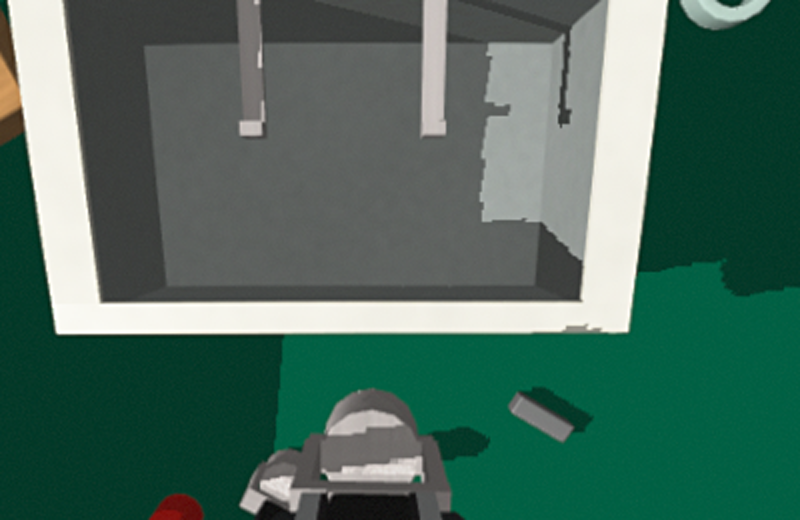

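Hook tips are at px (347,64) for hook0 and (255.5,64) for hook1. The opening's front corners are at px (180.5,150) and (421,150), and the hanging gauge is at the bottom centre.

```bash
python3 - <<'E'
from h import *
d=grab('wrist')
px=lambda u,v:(130+(u+.5)/2-.5,(v+.5)/2-.5)
o=onz(d,[px(101,300),px(582,300)],149)[:,:2]; t=onz(d,[px(251,128),px(434,128)],105)[:,:2]
of=onz(d,[px(57,333),px(630,331)],149)[:,:2]
v=o[0]-o[1];th=np.arctan2(-v[0],v[1]);v2=t[0]-t[1]; v3=of[0]-of[1]
print("edge len",np.linalg.norm(v),"yaw",np.degrees(th),"outer",np.linalg.norm(v3),np.degrees(np.arctan2(-v3[0],v3[1])),"tips",t.round(1).tolist(),np.linalg.norm(v2),np.degrees(np.arctan2(-v2[0],v2[1])))
th=np.radians(7);ex=np.array([np.cos(th),np.sin(th)]);ey=np.array([-ex[1],ex[0]])
print("centre from opening",o.mean(0)+64*ex,"from outer",of.mean(0)+75*ex)
print("hook1,0",t+31*ex,"open ctr in hookmid frame",((o.mean(0)+64*ex-(t+31*ex).mean(0))@np.c_[ex,ey]))
for n,h in zip((1,0),t+31*ex):
    for lab,a in(("front",-60),("rest",-8)): print("hook",n,lab,(h+a*ex).round(1), ((h+a*ex-(o.mean(0)+64*ex))@np.c_[ex,ey]).round(1))
E
```

```text
edge len 203.32693825901714 yaw 6.888627361027253 outer 246.7380548344247 7.099186367605664 tips [[573.0, 322.9], [583.0, 240.0]] 83.52626380279777 6.858673369160126
centre from opening [570.04145953 280.24276035] from outer [567.52217375 279.38366354]
hook1,0 [[603.75966651 326.6859918 ]
 [613.73443523 243.75746393]] open ctr in hookmid frame [-39.02386924  -0.22483004]
hook 1 front [544.2 319.4] [-20.9  42. ]
hook 1 rest [595.8 325.7] [31.1 42. ]
hook 0 front [554.2 236.4] [-21.1 -41.5]
hook 0 rest [605.8 242.8] [ 30.9 -41.5]
```

```bash
python3 -m pendant '[[0.0218,0.0074,0,0,0,0,0],[0.0218,0.0074,0,0,0,0,0],[0.0218,0.0074,0,0,0,0,0],[0.0218,0.0074,0,0,0,0,0],[0,0,0,0,0,0,0],[0,0,0,0,0,0,0]]' |sed -n 2p; python3 to.py 554.2 236.8 150 7
```

```text
position: [554.1, 236.3, 285.7]
t 64.85 p [554.1 236.3 285.7] yaw,tilt [6.94 0.06] F [-0.3  0.1 -1.6] w 21.0 g 59.7 j6 1.02
shift mm [  0.3  -0.5 135.7] turn about tool z -0.06
```

Descend to eye height 114, move back 52 mm over the hook tip, then lower slowly.

```bash
python3 -m pendant '[[0,0,0.02,0,0,0,0],[0,0,0.02,0,0,0,0],[0,0,0.02,0,0,0,0],[0,0,0.02,0,0,0,0],[0,0,0.02,0,0,0,0],[0,0,0.02,0,0,0,0],[0,0,0.015,0,0,0,0],[0,0,0,0,0,0,0],[0,0,0,0,0,0,0]]' |sed -n '2p;4p'; python3 -m pendant '[[0.01,0,0,0,0,0,0],[0.01,0,0,0,0,0,0],[0.01,0,0,0,0,0,0],[0.01,0,0,0,0,0,0],[0.01,0,0,0,0,0,0],[0.002,0,0,0,0,0,0],[0,0,0,0,0,0,0],[0,0,0,0,0,0,0]]' |sed -n '2p;4p'; python3 to.py 605.8 242.8 133 7
```

```text
position: [554.2, 237.2, 151.8]
contact_force: [0.5, -0.3, -1.3]
position: [605.7, 243.1, 150.7]
contact_force: [-0.3, -0.0, -2.9]
t 66.55 p [605.7 243.1 150.7] yaw,tilt [7.01 0.05] F [-0.3 -0.  -2.9] w 21.2 g 59.8 j6 1.06
shift mm [ 0.   0.3 17.7] turn about tool z 0.01
```

```bash
python3 -m pendant '[[0,0,0.008,0,0,0,0],[0,0,0.007,0,0,0,0],[0,0,0,0,0,0,0],[0,0,0,0,0,0,0]]' |sed -n '2p;4p'; python3 -m pendant '[[0,0,0.002,0,0,0,0],[0,0,0,0,0,0,0]]' |sed -n '2p;4p';  python3 -m pendant '[[0,0,0.0015,0,0,0,0],[0,0,0,0,0,0,0]]' |sed -n '2p;4p'
```

```text
position: [605.7, 243.2, 135.5]
contact_force: [-0.6, -0.6, -1.5]
position: [606.0, 243.3, 133.9]
contact_force: [-1.3, -0.4, -1.9]
position: [606.0, 243.2, 132.4]
contact_force: [-0.8, 0.4, -2.3]
```

```bash
python3 -m pendant '[[0,0,0.001,0,0,0,0],[0,0,0,0,0,0,0]]' |sed -n '2p;4p';  python3 -m pendant '[[0,0,0.001,0,0,0,0],[0,0,0,0,0,0,0]]' |sed -n '2p;4p'; python3 -m pendant '[[0,0,0.001,0,0,0,0],[0,0,0,0,0,0,0]]' |sed -n '2p;4p'
```

```text
position: [606.1, 243.3, 131.6]
contact_force: [-0.2, -0.3, -1.6]
position: [606.2, 243.3, 131.5]
contact_force: [-1.8, 0.2, 3.6]
position: [606.2, 243.3, 131.4]
contact_force: [-3.5, -1.1, 8.2]
```

Resting on the hook as predicted (TCP 131.5). I release and lift out, then check.

```bash
python3 -m pendant '[[0,0,0,0,0,0,0.036],[0,0,0,0,0,0,0.036],[0,0,0,0,0,0,0.036],[0,0,0,0,0,0,0.036],[0,0,-0.01,0,0,0,0.036],[0,0,-0.02,0,0,0,0.036],[0,0,-0.025,0,0,0,0.036],[0,0,-0.03,0,0,0,0.036],[0,0,-0.03,0,0,0,0.036],[0,0,-0.03,0,0,0,0.036],[0,0,0,0,0,0,0.036]]'; python3 to.py 358.8 299.8 230 -23; python3 - <<'E'
from h import *
d=grab('top','t20.png')
im=d["image"].astype(int); m=(im.max(2)<70)
m[:150]=0;m[215:]=0;m[:,:140]=0;m[:,250:]=0
for x in rect(d,m,137,15): print(x)
E
```

```text
clock: 69.05
position: [608.2, 244.0, 281.2]
ee_rot: [0.998, 0.062, 0.005, -0.002]
contact_force: [0.6, -0.1, 0.4]
gripper_width: 36.0
grasp_force: 0.0
t 69.05 p [608.2 244.  281.2] yaw,tilt [7.05 0.66] F [ 0.6 -0.1  0.4] w 36.0 g 0.0 j6 1.06
shift mm [-241.2  -85.8   48.8] turn about tool z 30.05
(519.4, 417.1, array([90.2, 18.1]), 7.1, (140, 180, 8, 35))
(604.7, 237.2, array([13.3, 21.2]), 1.2, (208, 164, 9, 6))
(580.2, 146.6, array([141.3,  15.9]), 1.6, (243, 150, 7, 54))
(604.6, 329.8, array([103.1, 205.7]), 45.8, (156, 150, 61, 55))
```

```bash
python3 -m pendant '[[-0.0268,-0.0095,0,0,0,0,0.05],[-0.0268,-0.0095,0,0,0,0,0.05],[-0.0268,-0.0095,0,0,0,0,0.05],[-0.0268,-0.0095,0,0,0,0,0.05],[-0.0268,-0.0095,0,0,0,0,0.05],[-0.0268,-0.0095,0,0,0,0,0.05],[-0.0268,-0.0095,0,0,0,0,0.05],[-0.0268,-0.0095,0,0,0,0,0.05],[-0.0268,-0.0095,0,0,0,0,0.05],[0,0,0,0,0,0,0.05]]' |sed -n 2p; python3 -m pendant '[[0,0,0.02,0,0,7.5,0.05],[0,0,0.03,0,0,7.5,0.05],[0,0,0.03,0,0,7.5,0.05],[0,0,0.03,0,0,7.5,0.05],[0,0,0.01,0,0,0,0.05],[0,0,0,0,0,0,0.05],[0,0,0,0,0,0,0.05]]' |sed -n 2p; python3 to.py 358.6 300 96 -23
```

```text
position: [353.7, 298.4, 274.2]
position: [356.9, 299.3, 155.4]
t 70.8 p [356.9 299.3 155.4] yaw,tilt [-22.86   0.09] F [0.6 0.8 0.6] w 50.0 g 0.0 j6 0.12
shift mm [ 1.2 -1.2 59.4] turn about tool z 0.14
```

```bash
python3 -m pendant '[[0.001,-0.001,0.025,0,0,0,0.05],[0,0,0.025,0,0,0,0.05],[0,0,0.009,0,0,0,0.05],[0,0,0,0,0,0,0],[0,0,0,0,0,0,0],[0,0,0,0,0,0,0],[0,0,0,0,0,0,0],[0,0,0,0,0,0,0],[0,0,0,0,0,0,0]]'; python3 -m pendant '[[0,0,-0.02,0,0,0,0],[0,0,-0.03,0,0,0,0],[0,0,-0.03,0,0,0,0],[0,0,-0.03,0,0,0,0],[0,0,-0.03,0,0,0,0],[0,0,-0.03,0,0,0,0],[0,0,-0.02,0,0,-6,0],[0,0,0,0,0,-6,0],[0,0,0,0,0,-6,0],[0,0,0,0,0,-6,0],[0,0,0,0,0,-6,0],[0,0,0,0,0,0,0]]'; python3 to.py 544.2 319.8 285 7
```

```text
clock: 71.7
position: [358.2, 300.2, 96.9]
ee_rot: [0.98, -0.199, 0.001, -0.001]
contact_force: [-0.2, -0.6, 6.4]
gripper_width: 20.9
grasp_force: 59.9
clock: 72.9
position: [356.9, 298.6, 284.7]
ee_rot: [0.998, 0.061, -0.001, 0.001]
contact_force: [0.8, -0.1, -2.0]
gripper_width: 21.0
grasp_force: 59.4
t 72.9 p [356.9 298.6 284.7] yaw,tilt [7.   0.12] F [ 0.8 -0.1 -2. ] w 21.0 g 59.4 j6 0.65
shift mm [188.5   1.8  -0.6] turn about tool z -0.0
```

```bash
python3 -m pendant '[[0.0236,0.0002,0,0,0,0,0],[0.0236,0.0002,0,0,0,0,0],[0.0236,0.0002,0,0,0,0,0],[0.0236,0.0002,0,0,0,0,0],[0.0236,0.0002,0,0,0,0,0],[0.0236,0.0002,0,0,0,0,0],[0.0236,0.0002,0,0,0,0,0],[0.0236,0.0002,0,0,0,0,0],[0,0,0,0,0,0,0],[0,0,0,0,0,0,0]]' |sed -n 2p; python3 to.py 544.2 319.8 150 7
```

```text
position: [544.9, 320.3, 284.1]
t 73.9 p [544.9 320.3 284.1] yaw,tilt [6.88 0.16] F [ 0.   0.1 -2.5] w 20.6 g 59.4 j6 0.9
shift mm [ -0.4   0.3 134.1] turn about tool z -0.12
```

```bash
python3 -m pendant '[[0,0,0.02,0,0,0,0],[0,0,0.02,0,0,0,0],[0,0,0.02,0,0,0,0],[0,0,0.02,0,0,0,0],[0,0,0.02,0,0,0,0],[0,0,0.02,0,0,0,0],[0,0,0.0135,0,0,0,0],[0,0,0,0,0,0,0],[0,0,0,0,0,0,0]]' |sed -n '2p;4p'; python3 -m pendant '[[0.01,0,0,0,0,0,0],[0.01,0,0,0,0,0,0],[0.01,0,0,0,0,0,0],[0.01,0,0,0,0,0,0],[0.01,0,0,0,0,0,0],[0.002,0,0,0,0,0,0],[0,0,0,0,0,0,0],[0,0,0,0,0,0,0]]' |sed -n '2p;4p'; python3 to.py 595.8 325.7 133 7
```

```text
position: [545.2, 320.9, 152.6]
contact_force: [0.4, 0.1, -1.7]
position: [596.4, 326.9, 151.7]
contact_force: [-0.3, 0.3, -2.3]
t 75.6 p [596.4 326.9 151.7] yaw,tilt [7.01 0.05] F [-0.3  0.3 -2.3] w 20.9 g 59.4 j6 0.95
shift mm [-0.7  1.1 18.7] turn about tool z 0.01
```

```bash
python3 -m pendant '[[0,0.001,0.008,0,0,0,0],[0,0,0.008,0,0,0,0],[0,0,0.002,0,0,0,0],[0,0,0,0,0,0,0],[0,0,0,0,0,0,0]]' |sed -n '2p;4p'; python3 -m pendant '[[0,0,0.0015,0,0,0,0],[0,0,0,0,0,0,0]]' |sed -n '2p;4p';  python3 -m pendant '[[0,0,0.001,0,0,0,0],[0,0,0,0,0,0,0]]' |sed -n '2p;4p';python3 -m pendant '[[0,0,0.001,0,0,0,0],[0,0,0,0,0,0,0]]' |sed -n '2p;4p'
```

```text
position: [596.9, 326.1, 134.0]
contact_force: [0.9, 0.4, -2.5]
position: [596.8, 326.1, 132.5]
contact_force: [0.5, 0.6, -3.2]
position: [597.0, 326.1, 132.0]
contact_force: [-1.4, -0.1, -0.6]
position: [597.0, 326.1, 132.0]
contact_force: [-2.7, -0.6, 4.8]
```

```bash
python3 -m pendant '[[0,0,0,0,0,0,0.036],[0,0,0,0,0,0,0.036],[0,0,0,0,0,0,0.036],[0,0,0,0,0,0,0.036],[0,0,-0.01,0,0,0,0.036],[0,0,-0.02,0,0,0,0.036],[0,0,-0.025,0,0,0,0.036],[0,0,-0.03,0,0,0,0.036],[0,0,-0.03,0,0,0,0.036],[0,0,-0.03,0,0,0,0.036],[0,0,0,0,0,0,0.036]]' |sed -n 2p; python3 -m pendant '[[-0.028,0,-0.005,0,0,0,0.04],[-0.028,0,-0.005,0,0,0,0.04],[-0.028,0,-0.005,0,0,0,0.04],[-0.028,0,-0.005,0,0,0,0.04],[-0.028,0,0,0,0,0,0.04],[0,0,0,0,0,0,0.04],[0,0,0,0,0,0,0.04],[0,0,0,0,0,0,0.04]]' |sed -n 2p; python3 - <<'E'
from h import *
st();d=grab('wrist','w21.png'); im=d["image"].astype(int)
m=(im.max(2)<60); m[250:]=0
print("nadir",d["xyz"].round(0))
for x in rect(d,m,137,30):
    if 550<x[0]<660 and 180<x[1]<380: print("blk",x)
print(proj(d,[[606,243.3,137],[597,326.1,137]]).round(0).tolist())
d=grab('top','t21.png')
cv2.imwrite("pics/fin.png",np.vstack([cv2.resize(cv2.imread("pics/w21.png")[0:220,130:530],(545,300)),cv2.resize(cv2.imread("pics/t21.png")[130:295,140:440],(545,300))]))
E
```

```text
position: [598.8, 326.9, 282.5]
position: [458.5, 309.2, 295.5]
t 78.6 p [458.5 309.2 295.5] yaw,tilt [7.01 0.02] F [-0.7 -0.2 -0.8] w 39.7 g 0.0 j6 0.81
nadir [537. 320. 413.]
blk (603.4, 247.5, array([18.1, 28.6]), 7.8, (392, 23, 36, 25))
blk (593.2, 326.2, array([19.5, 21.3]), 6.3, (301, 22, 27, 27))
[[415.0, 32.0], [315.0, 30.0]]
```

```bash
python3 - <<'E'
from h import *
d=grab('top'); hsv=cv2.cvtColor(d["image"],cv2.COLOR_RGB2HSV)
# white relay tops over the carrier: seated top z=56
w=(hsv[...,1]<40)&(hsv[...,2]>215); w[:,:360]=0; w[:,430:]=0; w[:168]=0; w[205:]=0
for x in rect(d,w,56,20): print(x)
print(proj(d,[[587,-334.6+42*k,56] for k in range(4)]).round(1).tolist())
E
```

```text
[[419.6, 180.7], [404.8, 180.5], [390.1, 180.2], [375.3, 179.9]]
```

```bash
python3 - <<'E'
from h import *
d=grab('top'); hsv=cv2.cvtColor(d["image"],cv2.COLOR_RGB2HSV)
v=hsv[...,2].astype(int)
P=proj(d,[[587,-334.6+42*k,56] for k in range(4)]).round().astype(int)
print([int(np.median(v[y-2:y+3,x-2:x+3])) for x,y in P],"carrier grey",int(np.median(v[190:193,380:410])))
print(arm.job_done())
E
```

```text
[156, 155, 153, 156] carrier grey 91
the job is handed in; nothing more can be done
None
```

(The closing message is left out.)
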